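# Clear the caddy to fetch the loupe, then put its things back

### The arm

A 6-joint arm with a two-finger parallel gripper is mounted at the origin on a cart in front of the work surface, level with it; the furniture and walls round the work are solid. World frame = base frame: x ahead of the robot, y to its left, z up, the work surface at z = 0. Lengths are in m, angles in rad, forces in N, time in s.
With the tool pointing down it reaches from about 0.375 to 0.975 m from the base axis. Payload 3.8 kg.
Tool frame: the origin (TCP) lies at the very end of the fingers, on their centre line; the grasp point (between the pads) lies 19 mm behind it; z points along the fingers, y is the line along which they close (so a half turn about z gives the same grasp; the last joint's range is limited). The gripper opens to 85 mm and grips with 20 to 120 N. Pads are 22 mm wide; open, the fingers measure 114 mm over their backs; the gripper's body (76 mm by 85 mm) begins 54 mm behind the grasp point. The pads swing forward as they close: fully open they stand 13 mm farther back than shut.
Start: joints at [1.078, 0.264, 1.604, -0, 1.274, -0.037], TCP at [0.297, 0.606, 0.231] pointing down, gripper open.
Joint ranges: [-2.63, 2.63], [-0.94, 2.18], [0.31, 2.57], [-1.31, 4.45], [0, 2.66], [-2.55, 2.55]. Speed limits (rad/s): [2.57, 2.57, 3.14, 3.14, 3.14, 3.14].

### API

Orientations are given as a rotation vector (axis times angle).
In Python, from workcell import monitor, viewer, job gives the robot as it stands. The module is installed in compiled form; this text tells all that it offers.
- The arm moves only by the tool step_arm, never from a script. Its argument "series" is one flat list of numbers, 4 for each row, row after row: the shift along the tool's x, y, z in m, then the turn about the tool's z in rad. A call has 1 to 8 rows; each row is the pose to reach, as a shift and turn from the pose commanded when the call began, along the tool's axes at that moment; what a row does not reach only later rows make up. A row lasts 1/8 s, in which the tool goes at most 62.5 mm and 10.7 degrees, less where a joint would pass 70% of its speed; a pose out of reach is approached as far as the arm can. A call with a gripper value outside its range is refused whole. "gripper" is the opening, from 0 (shut) to 1 (fully open), set as the call begins (left out, the last holds). The fingers move at their own pace and stop on an object; "newtons" is the grip in N (left out, the last holds). Time passes only in rows, so rows that repeat a pose let the fingers close. It gives the time, the measured TCP pose, the force, the opening and the grip force at its end, in the units of the state.
- monitor.read_state(): the state, without advancing time (a new reading comes with each control period).
- viewer.read_camera(name): name is "scene" or "side" or "wrist"; returns a dict with "image" (480x640x3 uint8, red, green, blue), "intrinsics" (3x3 intrinsics, pixels), "distortion" ([k1, k2, p1, p2, k3] as OpenCV has them; the pictures are not rectified), "T" (4x4, takes a point from camera to world coordinates); the wrist camera has in their place "hand_eye" (4x4, takes a point from camera to tool coordinates, whose origin is the TCP and whose axes are the flange's). Camera axes: x right, y up, looking along -z (the intrinsics and any distortion apply to the point x, -y, -z); pixel columns grow to the right and rows downward; lengths in m; the calibration is good to about 2 mm. A picture is of the moment at which its call begins: read the wrist's pose just before it. There is no depth.
- job.finish_job(): hands the job in; it is judged then, once.
Trained networks look in a picture, given as the dict that the camera call returned (one of the last four; its "shot" number tells which), for a name from the list of things; names that differ only in an ending like _2 or _b are one class to them, and where a whole thing is asked for, a point or a joint stands for the part that bears it (a point fixed in the world has none). Each returns a list of dicts, best first, with "score" (0 to 1); they miss things now and then, are a little off and sometimes report something else, mostly with a low value. They report only what shows in the picture. A call takes as long as a camera call. They do not tell look-alikes from the thing itself.
- viewer.boxes_of(picture, label): "extent" ([centre column, centre row, width, height] in pixels, round what is visible of it).
- viewer.spot_point(picture, label): "point" ([column, row] in pixels: a listed point, or the origin of a listed thing).
The state is a dict: "time": time; "q": joint angles; "joint_vel": joint speeds; "joint_torque": joint torques, N m; "tool_pos": TCP position; "tcp_rot": TCP orientation; "wrist_force": force on the tool from outside, world axes, zero at the start; "torque": the same for the moment, N m; "width": opening from 0.0 (shut) to 1.0 (fully open); "grip_force": force on a finger pad.
Only numpy, scipy, OpenCV 4.12 (cv2) and the standard library are available. Lean on these libraries where they do the work, as an engineer would, in place of code of your own. Each camera call takes 0.05 s, during which the arm holds its last target. There are 200 camera calls.

### The job

The loupe stands at the back of the plywood caddy, boxed in by the small amber bottle, the white spray bottle and the clear mixing cup. Clear those three onto the cork mat, then set the loupe upright inside the steel ring on the white tile, and after that put the three back in the caddy, each centred on the same round pad it stood on at the start. Keep all four upright throughout and let go of everything at the end.

Things in the scene. Friction and masses are not known exactly. Their poses are not given: they have to be found in the camera images.
- small_bottle: Small amber glass bottle with white screw cap, loose, 0.12 kg: round body 52 mm in diameter up to about 65 mm, narrowing to the cap, 106 mm high. Origin: centre of its underside, z up. Can be gripped across the body from above at 45 to 58 mm above its underside.
- spray_bottle: White plastic pump spray bottle, loose, 0.1 kg: round body 45 mm in diameter up to about 80 mm, shoulder to 97 mm, then a thin neck and a round pump head 17 mm in diameter, 117 to 144 mm high; the pump does not move. Origin: centre of its underside, z up. Best lifted by the pump head, gripped at 130 mm (lower, the gripper strikes the head); hung so it swings if carried fast.
- mixing_cup: Clear plastic mixing cup, loose, open at the top, 0.03 kg, 74 mm high, 63 mm in diameter at the rim, tapering to 48 mm at the base. Origin: centre of its underside, z up. Can be gripped across the outside at about 45 mm above its underside, where it is about 57 mm wide.
- loupe: Black loupe, loose, a short round black cylinder 35 mm in diameter and 34 mm high, standing on its skirt. Origin: centre of its underside, z up.
- caddy: Fixed plywood caddy on feet, 176 (x) x 216 mm (y). Origin: centre, on the table; x points to its back. Floor at z=24 mm; back board to 46 mm at x=+83, side lips to 34 mm at y=+-104, front open. Flush round grey pads: three of 56 mm diameter at (x,y) = (30,60), (30,-60), (-28,0) mm, under bottle, spray and cup in varying order; one of 42 mm at (30,0) under the loupe.
- cork_mat: Flat square cork mat fixed to the table, 180 x 180 mm, 5 mm thick: the side area. Origin: centre of its underside; x and y along its sides.
- viewing_tile: White ceramic tile fixed to the table, 100 x 100 mm, 8 mm thick, with a steel ring raised a further 4 mm round its centre, inner diameter 54 mm, outer 62 mm. Origin: centre of the tile's underside.
- brush_jar: Glass jar of upright brushes, a fixed obstacle between the caddy on the left and the mat and tile on the right: about 100 mm in diameter, glass 126 mm high, brush ends to about 250 mm high; a few sherds lean at its foot. Its axis stands about 12 mm nearer the robot and 15 mm farther left than its origin.
Things that resemble listed ones, but are neither listed nor needed, are in the scene too. Leave any blue or turquoise look-alike of the small_bottle alone.

How it is judged:
By the outcome, as a careful person would: the job done as asked, in the order asked, and still so for the second after the job is handed in, with the robot touching nothing.
It also fails if it takes over 141 s, if anything falls off the work surface, if the arm or the gripper's body presses on something with over 40 N, if the wrist force passes 120 N, or if a joint passes its speed limit or range.

## Working session

There is one attempt and no reset: what is moved stays moved. The work goes in short steps, Python scripts to look and compute and a tool call to move; the robot and the scene stay as the last step left them, time stands still between calls to the robot, and variables do not carry over. Pictures are saved under pics/ and viewed, at most 14 in all, crops included, and the job is handed in when it is done.

Besides the shell and the picture viewer there is one more tool, called after "Request:" as name(argument=value, ...) on one line, values as JSON. step_arm: Moves the arm, as the interface text tells. Its arguments: {"type":"object","properties":{"series":{"type":"array"},"gripper":{"type":"number"},"newtons":{"type":"number"}},"required":["series"]}

```bash
mkdir -p pics
cat > h.py <<'E'
import numpy as np, cv2
from scipy.spatial.transform import Rotation as R
from workcell import monitor, viewer, job
def save(im,name): cv2.imwrite('pics/'+name,cv2.cvtColor(im,cv2.COLOR_RGB2BGR))
def camT(p,s=None):
    if 'T' in p: return np.array(p['T'])
    M=np.eye(4);M[:3,:3]=R.from_rotvec(s['tcp_rot']).as_matrix();M[:3,3]=s['tool_pos']
    return M@np.array(p['hand_eye'])
def ray(p,uv,z,s=None):
    n=cv2.undistortPoints(np.array([[uv]],float),np.array(p['intrinsics']),np.array(p['distortion']))[0,0]
    T=camT(p,s); d=T[:3,:3]@np.array([n[0],-n[1],-1]); o=T[:3,3]
    return o+d*(z-o[2])/d[2]
def proj(p,X,s=None):
    T=np.linalg.inv(camT(p,s)); c=T[:3,:3]@np.array(X)+T[:3,3]
    q=np.array([[[c[0],-c[1],-c[2]]]])
    return cv2.projectPoints(q,np.zeros(3),np.zeros(3),np.array(p['intrinsics']),np.array(p['distortion']))[0][0,0]
E
cat > a.py <<'E'
from h import *
s=monitor.read_state(); print({k:np.round(v,3) for k,v in s.items()})
Z=dict(small_bottle=.024,spray_bottle=.024,mixing_cup=.024,loupe=.024,caddy=0,cork_mat=0,viewing_tile=0,brush_jar=0)
for n in ['scene','side']:
    p=viewer.read_camera(n); save(p['image'],n+'0.png'); print(n,np.round(p['T'][:3,3] if hasattr(p['T'],'shape') else np.array(p['T'])[:3,3],3))
    for l,z in Z.items():
        for d in viewer.spot_point(p,l)[:3]: print(l,round(d['score'],2),np.round(d['point']),np.round(ray(p,d['point'],z),3))
E
python3 a.py
```

```text
{'time': np.float64(0.0), 'q': array([ 1.078,  0.265,  1.605, -0.   ,  1.274, -0.037]), 'joint_vel': array([-0.001, -0.   ,  0.001, -0.002, -0.   , -0.002]), 'joint_torque': array([-1.0000e-03, -5.1510e+01, -3.6732e+01, -0.0000e+00,  1.3000e-02,
        0.0000e+00]), 'tool_pos': array([0.297, 0.605, 0.23 ]), 'tcp_rot': array([-7.10e-01, -3.06e+00,  3.00e-03]), 'wrist_force': array([0.741, 0.016, 0.231]), 'torque': array([ 0.   ,  0.001, -0.034]), 'grip_force': np.float64(0.0), 'width': np.float64(1.0)}
scene [-0.127 -0.498  0.82 ]
small_bottle 0.97 [245. 182.] [0.643 0.349 0.024]
small_bottle 0.82 [240. 255.] [0.406 0.141 0.024]
small_bottle 0.56 [208. 216.] [0.466 0.318 0.024]
spray_bottle 0.7 [177. 216.] [0.415 0.385 0.024]
mixing_cup 0.94 [219. 199.] [0.536 0.348 0.024]
loupe 0.61 [198. 210.] [0.466 0.359 0.024]
caddy 0.57 [206. 215.] [0.483 0.351 0.   ]
cork_mat 0.63 [355. 292.] [ 0.498 -0.14   0.   ]
cork_mat 0.32 [210. 216.] [ 0.485  0.337 -0.   ]
viewing_tile 0.84 [439. 345.] [ 0.479 -0.365  0.   ]
side [0.562 0.834 0.542]
small_bottle 0.88 [242. 391.] [0.662 0.418 0.024]
small_bottle 0.77 [370. 341.] [0.467 0.314 0.024]
small_bottle 0.56 [384. 296.] [0.43  0.195 0.024]
spray_bottle 0.65 [409. 372.] [0.414 0.379 0.024]
mixing_cup 0.71 [327. 359.] [0.538 0.354 0.024]
loupe 0.61 [366. 367.] [0.478 0.369 0.024]
caddy 0.65 [368. 363.] [0.471 0.339 0.   ]
cork_mat 0.71 [339. 219.] [ 0.5  -0.14  0.  ]
viewing_tile 0.75 [343. 181.] [ 0.479 -0.377  0.   ]
```

View pics/scene0.png

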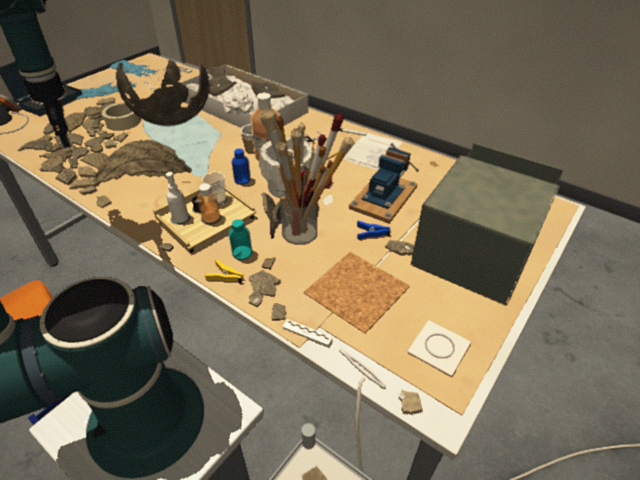

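View pics/side0.png

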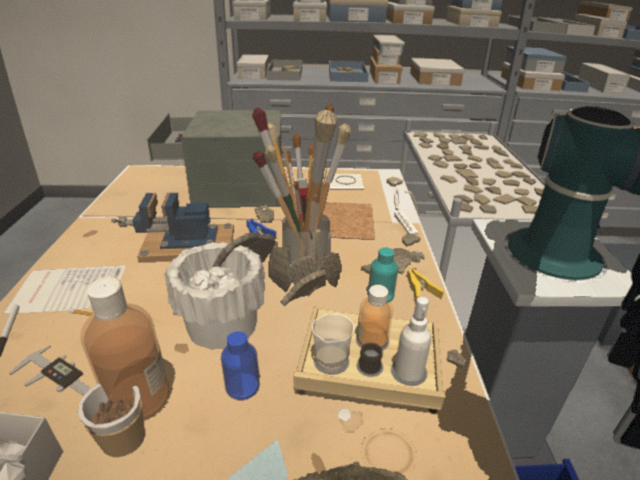

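The scene picture shows the caddy at (205,218), with the spray bottle at (175,200), the amber bottle at (208,205) and the cup at (217,188). The loupe is hidden there. The mat is at (356,291), the ring at (440,346) and the jar at (299,215). In the side picture the cup is at (332,345), the amber bottle at (375,320), the spray bottle at (412,345) and the loupe at (371,358).

Small-bottle candidates are the amber one on the caddy at (208,205), the turquoise one at (240,240), the blue one at (241,167) and the large brown one at (265,120). Only the amber one on the caddy fits the description. I'll confirm it from close by with the wrist camera.

```bash
cat >> h.py <<'E'
def plan(t,yaw=None,cur=None):
    """tool-frame shift and turn to reach world t with tool-y along yaw (mod pi); uses measured state"""
    s=monitor.read_state(); M=R.from_rotvec(s['tcp_rot']).as_matrix()
    d=M.T@(np.array(t)-s['tool_pos']); y=np.arctan2(M[1,1],M[0,1]); w=0
    if yaw is not None: w=-((yaw-y+np.pi/2)%np.pi-np.pi/2)
    return np.round(d,4),round(w,3),'yaw now',round(y,3),'q6',np.round(s['q'],2)
E
python3 - <<'E'
from h import *
p=viewer.read_camera('scene'); q=viewer.read_camera('side')
for uv in [(352,253),(409,289),(361,330),(304,291)]: print('mat',np.round(ray(p,uv,.005),3))
for uv in [(424,320),(470,341),(456,375),(408,353)]: print('tile',np.round(ray(p,uv,.008),3))
print('ring',np.round(ray(p,(440,346),.012),3))
for P,n in((p,'sc'),(q,'si')):
    for l in('brush_jar','caddy'):
        for d in viewer.boxes_of(P,l)[:2]: print(n,l,np.round(d['score'],2),np.round(d['extent']))
print('jar foot', np.round(ray(p,(299,240),0),3), 'brush tops', [np.round(ray(p,u,.25),3) for u in((268,128),(350,140),(338,118))])
print('caddy corners',[np.round(ray(p,u,.034),3) for u in((154,208),(191,249),(255,211))])
print('hand_eye',np.round(viewer.read_camera('wrist')['hand_eye'],3))
print('jar side', np.round(ray(q,(305,285),0),3))
print(plan((.42,.30,.30),None))
E
```

```text
mat [ 0.598 -0.065  0.005]
mat [ 0.578 -0.24   0.005]
mat [ 0.411 -0.214  0.005]
mat [ 0.424 -0.047  0.005]
tile [ 0.515 -0.311  0.008]
tile [ 0.523 -0.415  0.008]
tile [ 0.43  -0.426  0.008]
tile [ 0.418 -0.324  0.008]
ring [ 0.471 -0.37   0.012]
sc caddy 0.62 [205. 219. 104.  69.]
si caddy 0.78 [369. 360. 153. 103.]
jar foot [0.559 0.076 0.   ] brush tops [array([0.627, 0.221, 0.25 ]), array([0.701, 0.025, 0.25 ]), array([0.774, 0.111, 0.25 ])]
caddy corners [array([0.392, 0.451, 0.034]), array([0.343, 0.245, 0.034]), array([0.55 , 0.22 , 0.034])]
hand_eye [[-0.     0.961  0.277  0.071]
 [ 1.     0.     0.001 -0.   ]
 [ 0.001  0.277 -0.961 -0.142]
 [ 0.     0.     0.     1.   ]]
jar side [0.579 0.135 0.   ]
(array([-0.2451, -0.2208, -0.0687]), 0, 'yaw now', np.float64(1.115), 'q6', array([ 1.08,  0.26,  1.6 ,  0.  ,  1.27, -0.04]))
```

Request:
step_arm(series=[-0.045, -0.028, -0.07, 0.17, -0.09, -0.056, -0.07, 0.34, -0.135, -0.084, -0.07, 0.51, -0.18, -0.112, -0.07, 0.68, -0.225, -0.14, -0.07, 0.85, -0.276, -0.171, -0.07, 1.02, -0.276, -0.171, -0.07, 1.19, -0.276, -0.171, -0.07, 1.36])

```text
time: 2.25
tool_pos: [0.4703, 0.3299, 0.3014]
tcp_rot: [-2.484, -1.923, -0.0]
wrist_force: [-0.3, -0.0, 0.7]
width: 0.999
grip_force: 0.0
```

```bash
cat > w.py <<'E'
from h import *
import sys
s=monitor.read_state(); print(s['time'],np.round(s['tool_pos'],4),np.round(R.from_rotvec(s['tcp_rot']).as_matrix()[:,1],3),np.round(s['q'],2))
p=viewer.read_camera('wrist'); save(p['image'],sys.argv[1])
for a in sys.argv[2:]:
    l,z=a.split(':')
    for d in viewer.spot_point(p,l)[:2]: print(l,round(d['score'],2),np.round(d['point']),np.round(ray(p,d['point'],float(z),s),4))
    for d in viewer.boxes_of(p,l)[:2]: print('  box',round(d['score'],2),np.round(d['extent']))
E
python3 w.py w1.png small_bottle:.024 spray_bottle:.024 mixing_cup:.024 loupe:.024 caddy:0
```

```text
2.25 [0.4703 0.3299 0.3014] [ 0.968 -0.25   0.   ] [0.57 0.04 1.73 0.   1.37 0.82]
small_bottle 0.72 [320. 222.] [0.4632 0.3074 0.024 ]
small_bottle 0.71 [468. 107.] [0.6578 0.3937 0.024 ]
  box 0.69 [486. 103.  83.  57.]
  box 0.64 [322. 340.  41.  72.]
spray_bottle 0.56 [267. 174.] [0.4171 0.3778 0.024 ]
  box 0.95 [257. 179.  54.  50.]
  box 0.38 [311. 191. 200. 165.]
mixing_cup 0.72 [368. 167.] [0.5332 0.3566 0.024 ]
  box 0.85 [376. 171.  66.  58.]
loupe 0.96 [312. 174.] [0.4686 0.3652 0.024 ]
  box 0.72 [312. 174.  33.  29.]
caddy 0.86 [318. 195.] [0.4679 0.3364 0.    ]
  box 0.91 [311. 189. 202. 164.]
```

View pics/w1.png

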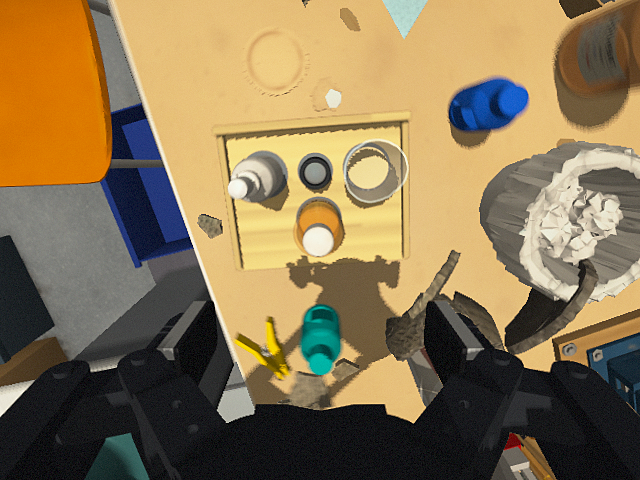

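Up close it is confirmed: the amber bottle with the white cap is at (319,228), in front in the caddy. The spray bottle is at (262,177), the cup at (374,170) and the loupe at (315,172). The turquoise look-alike at (322,335) stands outside the caddy. Next I fit the caddy pose and overlay it.

Run:
```python
from h import *
s=monitor.read_state(); p=viewer.read_camera('wrist')
m=np.array([[.03,0],[-.028,0],[.03,.06],[.03,-.06],[0,0]])
w=np.array([[.4686,.3652],[.4632,.3074],[.4171,.3778],[.5332,.3566],[.4679,.3364]])
mc=m-m.mean(0); wc=w-w.mean(0)
th=np.arctan2((mc[:,0]*wc[:,1]-mc[:,1]*wc[:,0]).sum(),(mc*wc).sum()); 
c=lambda t:np.array([[np.cos(t),-np.sin(t)],[np.sin(t),np.cos(t)]])
o=w.mean(0)-c(th)@m.mean(0); print(th,o,np.round((w-o)@c(th)-m,4))
for a,b,z in(((214,126),(410,113),.046),((240,270),(411,262),.024)):
    A,B=ray(p,a,z,s),ray(p,b,z,s); print('edge',A,B,np.arctan2(*(B-A)[1::-1]))
im=p['image'].copy()
def put(x,y,z,col):
    W=c(th)@[x,y]+o; u=proj(p,[*W,z],s); cv2.circle(im,tuple(int(v) for v in np.round(u)),1,col,-1)
for (x,y),r in((( .03,.06),.028),((.03,-.06),.028),((-.028,0),.028),((.03,0),.021)):
    for t in np.linspace(0,6.28,40): put(x+r*np.cos(t),y+r*np.sin(t),.024,(255,0,0))
for t in np.linspace(-1,1,50): put(.088,.108*t,.046,(0,0,255)); put(-.088,.108*t,.024,(0,0,255)); put(.088*t,.108,.034,(0,0,255)); put(.088*t,-.108,.034,(0,0,255))
for x,y,r,h,col in((.03,-.06,.0315,.098,(0,255,0)),(.03,.06,.0085,.168,(0,255,0)),(.03,0,.0175,.058,(0,255,0)),(-.028,0,.013,.13,(0,255,0))):
    for t in np.linspace(0,6.28,40): put(x+r*np.cos(t),y+r*np.sin(t),h,col)
save(cv2.resize(im[90:300,190:440],None,fx=3,fy=2.8,interpolation=cv2.INTER_CUBIC),'ov1.png')
```

```text
1.3948702524379692 [0.46782975 0.3364714 ] [[-0.0016  0.0043]
 [-0.0014 -0.0005]
 [ 0.0018 -0.0028]
 [ 0.0013 -0.0008]
 [-0.0001 -0.0001]]
edge [0.37843222 0.44350581 0.046     ] [0.58554901 0.4054331  0.046     ] -0.18179291895606012
edge [0.34903376 0.27240737 0.024     ] [0.56107543 0.23064429 0.024     ] -0.19446783062076678
```

View pics/ov1.png

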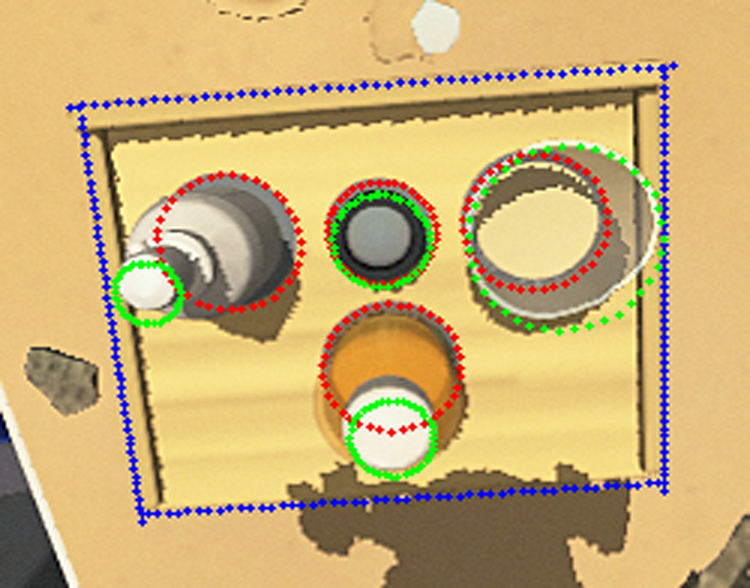

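The overlay fits: pads, bottle cap, spray head and board edges all agree to 1–2 mm. I now go down to the amber bottle.

Request:
step_arm(series=[-0.022, -0.002, 0.05, -0.07, -0.022, -0.002, 0.105, -0.07, -0.022, -0.002, 0.155, -0.07, -0.022, -0.002, 0.195, -0.07, -0.022, -0.002, 0.225, -0.07, -0.022, -0.002, 0.241, -0.07, -0.022, -0.002, 0.241, -0.07], gripper=1)

```text
time: 3.72
tool_pos: [0.4617, 0.3098, 0.0593]
tcp_rot: [-2.407, -2.019, 0.004]
wrist_force: [0.5, -0.5, 0.7]
width: 1.0
grip_force: 0.0
```

Request:
step_arm(series=[0, 0, 0, 0, 0, 0, 0, 0, 0, 0, 0, 0, 0, 0, 0, 0, 0, 0, 0, 0], gripper=0.3, newtons=30)

```text
time: 4.35
tool_pos: [0.4638, 0.311, 0.0622]
tcp_rot: [2.407, 2.018, 0.005]
wrist_force: [0.7, -0.9, 6.6]
width: 0.594
grip_force: 31.5
```

```bash
cat >> h.py <<'E'
def path(wps,step=.055,acc=2,start=None):
    """world waypoints (x,y,z,yaw) -> suggested rows per call; trapezoid speed, corners cut by spline-free polyline"""
    s=monitor.read_state(); M=R.from_rotvec(s['tcp_rot']).as_matrix()
    p0=np.r_[s['tool_pos'],np.arctan2(M[1,1],M[0,1])] if start is None else np.array(start,float)
    P=[p0]
    for w in wps:
        w=np.array(w,float); w[3]=P[-1][3]+((w[3]-P[-1][3]+np.pi/2)%np.pi-np.pi/2); P.append(w)
    P=np.array(P); L=np.r_[0,np.cumsum(np.maximum(np.linalg.norm(np.diff(P[:,:3],axis=0),axis=1),np.abs(np.diff(P[:,3]))*step/.16))]
    n=int(np.ceil(L[-1]/step))+acc; t=np.arange(n+1)
    v=np.minimum(1,np.minimum(t,n-t+0.)/acc+.5/acc); v=v[1:]; c=np.cumsum(v)/v.sum()*L[-1]
    Q=np.array([np.interp(c,L,P[:,k]) for k in range(4)]).T
    Q=np.vstack([Q,P[-1]]); cur=p0
    for i in range(0,len(Q),8):
        y=cur[3]; ty=np.array([np.cos(y),np.sin(y)]); tx=np.array([-ty[1],ty[0]])
        rows=[[round(float((q[:2]-cur[:2])@tx),3),round(float((q[:2]-cur[:2])@ty),3),round(float(cur[2]-q[2]),3),round(float(cur[3]-q[3]),2)] for q in Q[i:i+8]]
        print(sum(rows,[]))
        ch=rows[-1]; cur=np.array([*(cur[:2]+tx*ch[0]+ty*ch[1]),cur[2]-ch[2],cur[3]-ch[3]])
    print('end',np.round(cur,4))
E
python3 - <<'E'
from h import *
path([(.463,.310,.20,-.18),(.43,.16,.22,-.16),(.425,-.03,.22,-.14),(.4476,-.1796,.16,-.13),(.4476,-.1796,.043,-.13)])
E
```

```text
[-0.0, -0.0, -0.039, 0.0, -0.001, -0.0, -0.09, 0.0, -0.005, -0.001, -0.138, 0.0, -0.057, -0.003, -0.145, -0.0, -0.108, -0.005, -0.152, -0.01, -0.159, -0.006, -0.158, -0.02, -0.21, 0.001, -0.158, -0.02, -0.261, 0.009, -0.158, -0.03]
[-0.052, 0.006, 0.0, -0.0, -0.101, 0.016, 0.008, -0.01, -0.147, 0.029, 0.027, -0.01, -0.193, 0.043, 0.046, -0.01, -0.227, 0.054, 0.074, -0.02, -0.227, 0.054, 0.125, -0.02, -0.227, 0.054, 0.164, -0.02, -0.227, 0.054, 0.177, -0.02]
[0.0, -0.0, 0.0, 0.0]
end [ 0.4478 -0.18    0.0432 -0.125 ]
```

Request:
step_arm(series=[0, 0, -0.039, 0, -0.001, 0, -0.09, 0, -0.005, -0.001, -0.138, 0, -0.057, -0.003, -0.145, 0, -0.108, -0.005, -0.152, -0.01, -0.159, -0.006, -0.158, -0.02, -0.21, 0.001, -0.158, -0.02, -0.261, 0.009, -0.158, -0.03])

```text
time: 5.35
tool_pos: [0.4252, 0.0502, 0.2185]
tcp_rot: [2.375, 2.055, 0.001]
wrist_force: [0.8, -0.5, -0.4]
width: 0.595
grip_force: 32.1
```

Request:
step_arm(series=[-0.052, 0.006, 0, 0, -0.101, 0.016, 0.008, -0.01, -0.147, 0.029, 0.027, -0.01, -0.193, 0.043, 0.046, -0.01, -0.227, 0.054, 0.074, -0.02, -0.227, 0.054, 0.115, -0.02, -0.227, 0.054, 0.15, -0.02, -0.227, 0.054, 0.165, -0.02])

```text
time: 6.35
tool_pos: [0.4444, -0.18, 0.051]
tcp_rot: [-2.353, -2.075, 0.003]
wrist_force: [-1.0, 0.4, -1.6]
width: 0.591
grip_force: 32.1
```

Request:
step_arm(series=[0, 0, 0.007, 0, 0, 0, 0.012, 0, 0, 0, 0.012, 0])

```text
time: 6.72
tool_pos: [0.4479, -0.1814, 0.0431]
tcp_rot: [2.353, 2.077, 0.002]
wrist_force: [-1.2, 0.2, 3.4]
width: 0.595
grip_force: 32.3
```

Request:
step_arm(series=[0, 0, 0, 0, 0, 0, 0, 0, 0, 0, 0, 0], gripper=1)

```text
time: 7.1
tool_pos: [0.4466, -0.1809, 0.0415]
tcp_rot: [2.355, 2.078, 0.0]
wrist_force: [-0.5, 0.1, -0.4]
width: 1.003
grip_force: 0.0
```

Run:
```python
from h import *
path([(.4476,-.18,.17,-.13),(.425,-.03,.21,-.1),(.43,.16,.21,.3),(.46,.30,.21,.604),(.5322,.3551,.18,.604),(.5322,.3551,.050,.604)])
```

```text
[0.0, 0.0, -0.038, 0.0, 0.001, 0.001, -0.088, 0.0, 0.01, -0.002, -0.131, 0.0, 0.057, -0.015, -0.144, -0.01, 0.104, -0.028, -0.157, -0.02, 0.151, -0.041, -0.169, -0.03, 0.202, -0.046, -0.169, -0.14, 0.252, -0.051, -0.169, -0.25]
[0.049, 0.008, 0.0, -0.1, 0.099, 0.018, 0.0, -0.21, 0.146, 0.035, 0.0, -0.32, 0.194, 0.052, 0.0, -0.42, 0.23, 0.08, 0.008, -0.48, 0.254, 0.121, 0.024, -0.48, 0.264, 0.139, 0.06, -0.48, 0.264, 0.139, 0.11, -0.48]
[0.0, -0.0, 0.038, 0.0, 0.0, -0.0, 0.05, 0.0, 0.0, -0.0, 0.05, 0.0]
end [0.5324 0.3548 0.0505 0.605 ]
```

Request:
step_arm(series=[0, 0, -0.038, 0, 0.001, 0.001, -0.088, 0, 0.01, -0.002, -0.131, 0, 0.057, -0.015, -0.144, -0.01, 0.104, -0.028, -0.157, -0.02, 0.151, -0.041, -0.169, -0.03, 0.202, -0.046, -0.169, -0.14, 0.252, -0.051, -0.169, -0.25], gripper=0.9)

```text
time: 8.1
tool_pos: [0.4272, 0.0771, 0.2108]
tcp_rot: [2.074, 2.358, 0.002]
wrist_force: [0.6, -0.3, 0.8]
width: 0.899
grip_force: 0.0
```

Request:
step_arm(series=[0.049, 0.008, 0, -0.1, 0.099, 0.018, 0, -0.21, 0.146, 0.035, 0, -0.32, 0.194, 0.052, 0, -0.42, 0.23, 0.08, 0.008, -0.48, 0.254, 0.121, 0.024, -0.48, 0.264, 0.139, 0.03, -0.48, 0.264, 0.139, 0.03, -0.48])

```text
time: 9.1
tool_pos: [0.5324, 0.3553, 0.1787]
tcp_rot: [-1.458, -2.782, 0.003]
wrist_force: [-0.2, -0.5, -0.0]
width: 0.9
grip_force: 0.0
```

```bash
python3 w.py w2.png mixing_cup:.024 loupe:.024 spray_bottle:.024; python3 -c "
from h import *
print(plan((.5322,.3551,.05),.604))"
```

```text
9.1 [0.5324 0.3553 0.1787] [ 0.822  0.569 -0.002] [ 0.55  0.24  1.74  0.    1.17 -0.06]
mixing_cup 0.96 [325. 229.] [0.5359 0.3556 0.024 ]
  box 0.87 [325. 243.  95.  87.]
loupe 0.92 [266. 178.] [0.4706 0.3638 0.024 ]
spray_bottle 0.61 [217. 123.] [0.4143 0.3781 0.024 ]
  box 0.57 [174. 115. 135.  78.]
(array([0.0004, 0.0004, 0.1311]), np.float64(0.001), 'yaw now', np.float64(0.605), 'q6', array([ 0.55,  0.23,  1.74, -0.  ,  1.17, -0.06]))
```

View pics/w2.png

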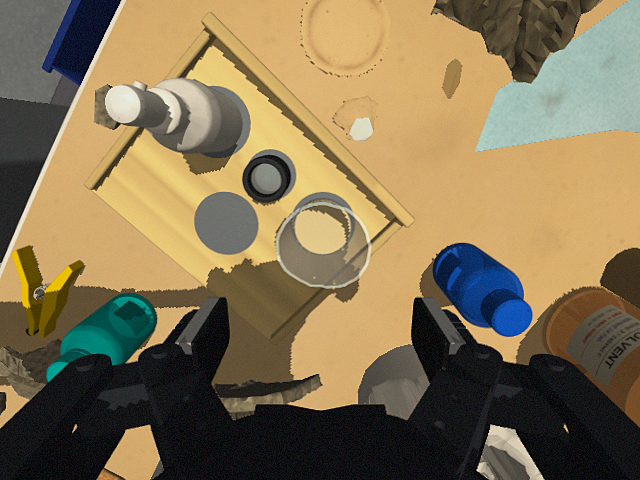

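The picture shows the bare front pad at (226,222) and the cup at (323,240), midway between the fingers. The loupe at (267,178) has room. I descend now.

Request:
step_arm(series=[0, 0, 0.04, 0, 0, 0, 0.08, 0, 0, 0, 0.11, 0, 0, 0, 0.125, 0, 0, 0, 0.129, 0, 0, 0, 0.129, 0])

```text
time: 10.2
tool_pos: [0.533, 0.3553, 0.0524]
tcp_rot: [1.458, 2.782, 0.002]
wrist_force: [0.1, 0.0, -0.2]
width: 0.897
grip_force: 0.0
```

Request:
step_arm(series=[0, 0, 0, 0, 0, 0, 0, 0, 0, 0, 0, 0, 0, 0, 0, 0], gripper=0.4, newtons=20)

```text
time: 10.7
tool_pos: [0.5335, 0.3556, 0.0532]
tcp_rot: [1.458, 2.781, 0.004]
wrist_force: [-1.1, 0.5, 6.6]
width: 0.733
grip_force: 21.4
```

Run:
```python
from h import *
path([(.5322,.3551,.18,.604),(.46,.28,.21,.604),(.43,.16,.22,.604),(.425,-.03,.22,.604),(.50,-.13,.22,.604),(.5474,-.1877,.18,.604),(.5474,-.1877,.032,.604)])
```

```text
[0.0, -0.0, -0.038, 0.0, 0.0, -0.001, -0.089, 0.0, -0.002, -0.014, -0.131, 0.0, -0.012, -0.062, -0.145, 0.0, -0.025, -0.109, -0.157, 0.0, -0.059, -0.147, -0.161, 0.0, -0.093, -0.186, -0.166, 0.0, -0.132, -0.218, -0.167, 0.0]
[-0.041, -0.03, 0.0, 0.0, -0.082, -0.06, 0.0, 0.0, -0.123, -0.091, 0.0, 0.0, -0.175, -0.089, 0.0, 0.0, -0.226, -0.087, 0.0, 0.0, -0.273, -0.084, 0.014, 0.0, -0.318, -0.08, 0.038, 0.0, -0.323, -0.08, 0.086, 0.0]
[0.0, 0.0, 0.051, 0.0, 0.0, 0.0, 0.089, 0.0, 0.0, 0.0, 0.102, 0.0, 0.0, 0.0, 0.102, 0.0]
end [ 0.5472 -0.1881  0.0322  0.605 ]
```

Request:
step_arm(series=[0, 0, -0.03, 0, 0, -0.001, -0.08, 0, -0.002, -0.014, -0.131, 0, -0.012, -0.062, -0.145, 0, -0.025, -0.109, -0.157, 0, -0.059, -0.147, -0.161, 0, -0.093, -0.186, -0.166, 0, -0.132, -0.218, -0.167, 0])

```text
time: 11.7
tool_pos: [0.4273, 0.1211, 0.2188]
tcp_rot: [1.457, 2.782, 0.001]
wrist_force: [0.3, -1.0, 0.3]
width: 0.734
grip_force: 22.2
```

Request:
step_arm(series=[-0.041, -0.03, 0, 0, -0.082, -0.06, 0, 0, -0.123, -0.091, 0, 0, -0.175, -0.089, 0, 0, -0.226, -0.087, 0, 0, -0.273, -0.084, 0.014, 0, -0.318, -0.08, 0.038, 0, -0.323, -0.08, 0.086, 0])

```text
time: 12.7
tool_pos: [0.55, -0.1923, 0.1341]
tcp_rot: [1.458, 2.774, 0.001]
wrist_force: [0.5, 0.3, -1.2]
width: 0.736
grip_force: 22.2
```

Request:
step_arm(series=[0, 0, 0.05, 0, 0, 0, 0.08, 0, 0, 0, 0.092, 0, 0, 0, 0.098, 0, 0, 0, 0.101, 0, 0, 0, 0.101, 0])

```text
time: 13.45
tool_pos: [0.5471, -0.1898, 0.0343]
tcp_rot: [1.457, 2.78, -0.001]
wrist_force: [-4.6, 0.6, 7.2]
width: 0.729
grip_force: 22.5
```

Request:
step_arm(series=[0, 0, 0, 0, 0, 0, 0, 0, 0, 0, 0, 0], gripper=1)

```text
time: 13.82
tool_pos: [0.5463, -0.1889, 0.0317]
tcp_rot: [1.458, 2.782, 0.0]
wrist_force: [0.2, -0.8, 0.2]
width: 1.0
grip_force: 0.0
```

Run:
```python
from h import *
path([(.5474,-.1877,.16,.604),(.50,-.13,.22,.604),(.425,-.03,.23,.604),(.42,.16,.24,.604),(.4142,.3769,.23,.604)])
```

```text
[0.0, 0.0, -0.038, 0.0, 0.0, 0.001, -0.09, 0.0, 0.01, 0.001, -0.136, 0.0, 0.05, -0.003, -0.168, 0.0, 0.094, -0.005, -0.19, 0.0, 0.146, -0.007, -0.194, 0.0, 0.197, -0.009, -0.198, 0.0, 0.24, 0.017, -0.201, 0.0]
[0.043, 0.028, -0.003, 0.0, 0.086, 0.056, -0.005, 0.0, 0.129, 0.084, -0.007, 0.0, 0.172, 0.112, -0.004, 0.0, 0.215, 0.14, -0.002, 0.0, 0.258, 0.168, 0.0, 0.0, 0.29, 0.189, 0.002, 0.0, 0.301, 0.196, 0.003, 0.0]
[-0.0, 0.0, -0.0, 0.0]
end [0.4138 0.3772 0.2297 0.6051]
```

Request:
step_arm(series=[0, 0, -0.038, 0, 0, 0.001, -0.09, 0, 0.01, 0.001, -0.136, 0, 0.05, -0.003, -0.168, 0, 0.094, -0.005, -0.19, 0, 0.146, -0.007, -0.194, 0, 0.197, -0.009, -0.198, 0, 0.24, 0.017, -0.201, 0])

```text
time: 14.82
tool_pos: [0.4217, 0.019, 0.2324]
tcp_rot: [1.461, 2.781, 0.0]
wrist_force: [1.1, 0.4, 0.3]
width: 0.999
grip_force: 0.0
```

Request:
step_arm(series=[0.043, 0.028, -0.003, 0, 0.086, 0.056, -0.005, 0, 0.129, 0.084, -0.007, 0, 0.172, 0.112, -0.004, 0, 0.215, 0.14, -0.002, 0, 0.258, 0.168, 0, 0, 0.29, 0.189, 0.002, 0, 0.301, 0.196, 0.003, 0], gripper=0.55)

```text
time: 15.82
tool_pos: [0.4129, 0.3791, 0.2288]
tcp_rot: [-1.455, -2.784, 0.001]
wrist_force: [-0.2, -0.7, -0.7]
width: 0.552
grip_force: 0.0
```

```bash
python3 w.py w3.png spray_bottle:.024 loupe:.024
python3 - <<'E'
from h import *
s=monitor.read_state();p=viewer.read_camera('wrist')
print(proj(p,(.4142,.3769,.168),s),plan((.4142,.3769,.135)))
save(viewer.read_camera('side')['image'],'side1.png')
E
```

```text
15.825 [0.4129 0.3791 0.2288] [ 0.821  0.571 -0.   ] [0.7  0.05 1.85 0.   1.24 0.09]
spray_bottle 0.84 [323. 215.] [0.4143 0.3808 0.024 ]
spray_bottle 0.73 [361. 257.] [0.4718 0.3673 0.024 ]
  box 0.72 [323. 235.  54.  80.]
loupe 0.8 [361. 257.] [0.4712 0.3667 0.024 ]
  box 0.73 [362. 263.  38.  45.]
[323.31335246 262.4849985 ] (array([0.0005, 0.001 , 0.0944]), 0, 'yaw now', np.float64(0.604), 'q6', array([ 0.69,  0.05,  1.86, -0.  ,  1.24,  0.09]))
```

View pics/w3.png

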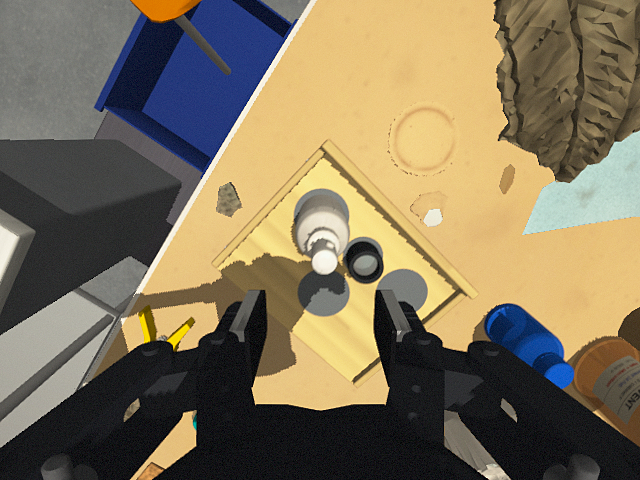

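View pics/side1.png

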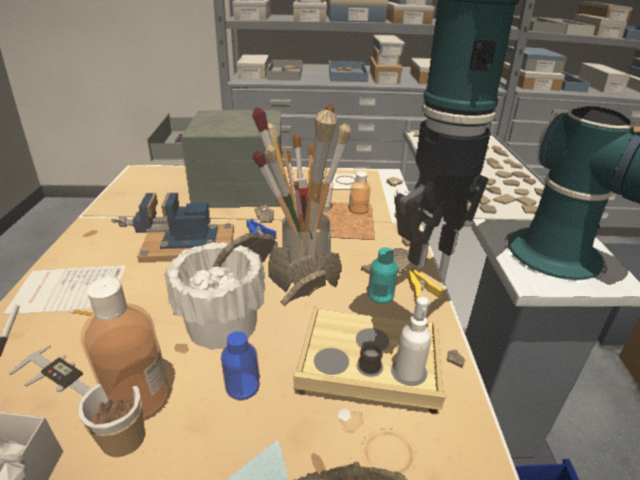

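The wrist picture shows the spray head at (323,262), exactly where predicted and between the fingers. The side picture shows the bottle upright on the mat at (359,195). I grip the head next.

Request:
step_arm(series=[0, 0.001, 0.03, 0, 0, 0.001, 0.06, 0, 0, 0.001, 0.082, 0, 0, 0.001, 0.092, 0, 0, 0.001, 0.094, 0, 0, 0.001, 0.094, 0])

```text
time: 16.92
tool_pos: [0.4149, 0.378, 0.1363]
tcp_rot: [1.459, 2.782, 0.002]
wrist_force: [0.6, -0.0, 0.4]
width: 0.55
grip_force: 0.0
```

Request:
step_arm(series=[0, 0, 0, 0, 0, 0, 0, 0, 0, 0, 0, 0, 0, 0, 0, 0], gripper=0.05, newtons=30)

```text
time: 17.42
tool_pos: [0.4148, 0.3783, 0.1363]
tcp_rot: [1.458, 2.782, 0.002]
wrist_force: [-0.1, 0.5, 4.9]
width: 0.188
grip_force: 29.6
```

Run:
```python
from h import *
path([(.4142,.3769,.25,.604),(.42,.16,.28,.604),(.425,-.01,.28,.604),(.5095,-.0919,.24,.604),(.5095,-.0919,.135,.604)],step=.033,acc=5)
```

```text
[-0.0, -0.0, -0.009, 0.0, -0.0, -0.0, -0.025, 0.0, -0.0, -0.001, -0.046, 0.0, -0.001, -0.001, -0.074, 0.0, -0.001, -0.001, -0.104, 0.0, -0.018, -0.013, -0.117, 0.0, -0.044, -0.029, -0.121, 0.0, -0.069, -0.046, -0.125, 0.0]
[-0.026, -0.017, -0.004, 0.0, -0.051, -0.033, -0.008, 0.0, -0.076, -0.05, -0.013, 0.0, -0.102, -0.066, -0.017, 0.0, -0.127, -0.083, -0.019, 0.0, -0.153, -0.1, -0.019, 0.0, -0.179, -0.116, -0.019, 0.0, -0.204, -0.133, -0.019, 0.0]
[-0.026, -0.017, 0.0, 0.0, -0.052, -0.033, 0.0, 0.0, -0.08, -0.028, 0.01, 0.0, -0.109, -0.022, 0.02, 0.0, -0.137, -0.017, 0.03, 0.0, -0.166, -0.011, 0.04, 0.0, -0.168, -0.011, 0.069, 0.0, -0.168, -0.011, 0.096, 0.0]
[0.0, 0.0, 0.022, 0.0, 0.0, 0.0, 0.037, 0.0, 0.0, 0.0, 0.046, 0.0, 0.0, 0.0, 0.049, 0.0, 0.0, 0.0, 0.049, 0.0]
end [ 0.5094 -0.0925  0.1353  0.6051]
```

Request:
step_arm(series=[0, 0, -0.009, 0, 0, 0, -0.025, 0, 0, -0.001, -0.046, 0, -0.001, -0.001, -0.074, 0, -0.001, -0.001, -0.104, 0, -0.018, -0.013, -0.117, 0, -0.044, -0.029, -0.121, 0, -0.069, -0.046, -0.125, 0])

```text
time: 18.42
tool_pos: [0.4151, 0.2928, 0.2602]
tcp_rot: [-1.458, -2.783, 0.002]
wrist_force: [0.9, -0.0, -1.5]
width: 0.191
grip_force: 29.4
```

Request:
step_arm(series=[-0.026, -0.017, -0.004, 0, -0.051, -0.033, -0.008, 0, -0.076, -0.05, -0.013, 0, -0.102, -0.066, -0.017, 0, -0.127, -0.083, -0.019, 0, -0.153, -0.1, -0.019, 0, -0.179, -0.116, -0.019, 0, -0.204, -0.133, -0.019, 0])

```text
time: 19.42
tool_pos: [0.4211, 0.0496, 0.2788]
tcp_rot: [-1.459, -2.781, 0.002]
wrist_force: [0.4, 0.2, -2.0]
width: 0.186
grip_force: 29.4
```

Request:
step_arm(series=[-0.026, -0.017, 0, 0, -0.052, -0.033, 0, 0, -0.08, -0.028, 0.01, 0, -0.109, -0.022, 0.02, 0, -0.137, -0.017, 0.03, 0, -0.16, -0.012, 0.04, 0, -0.168, -0.011, 0.069, 0, -0.168, -0.011, 0.096, 0])

```text
time: 20.42
tool_pos: [0.5079, -0.0943, 0.1822]
tcp_rot: [-1.46, -2.781, 0.001]
wrist_force: [0.1, 0.4, -1.6]
width: 0.186
grip_force: 29.5
```

Request:
step_arm(series=[0, 0, 0.02, 0, 0, 0, 0.035, 0, 0, 0, 0.045, 0, 0, 0, 0.053, 0, 0, 0, 0.059, 0, 0, 0, 0.063, 0, 0, 0, 0.066, 0, 0, 0, 0.067, 0])

```text
time: 21.42
tool_pos: [0.5096, -0.0931, 0.1173]
tcp_rot: [1.458, 2.781, 0.001]
wrist_force: [-0.7, 0.8, 6.6]
width: 0.191
grip_force: 30.3
```

Request:
step_arm(series=[0, 0, 0, 0, 0, 0, 0, 0, 0, 0, 0, 0], gripper=0.6)

```text
time: 21.8
tool_pos: [0.5088, -0.093, 0.1162]
tcp_rot: [1.459, 2.782, -0.0]
wrist_force: [-0.6, 0.1, -0.3]
width: 0.595
grip_force: 0.0
```

Run:
```python
from h import *
path([(.5095,-.0919,.22,.604),(.43,-.02,.24,.604),(.42,.16,.24,.604),(.471,.3655,.17,.604),(.471,.3655,.12,.604)])
```

```text
[0.0, 0.0, -0.036, 0.0, 0.0, 0.001, -0.085, 0.0, 0.029, -0.005, -0.109, 0.0, 0.075, -0.016, -0.118, 0.0, 0.12, -0.014, -0.124, 0.0, 0.161, 0.011, -0.124, 0.0, 0.202, 0.036, -0.124, 0.0, 0.243, 0.062, -0.124, 0.0]
[0.035, 0.031, 0.01, 0.0, 0.065, 0.065, 0.025, 0.0, 0.096, 0.1, 0.04, 0.0, 0.126, 0.134, 0.056, 0.0, 0.156, 0.168, 0.072, 0.0, 0.156, 0.168, 0.108, 0.0, 0.156, 0.168, 0.12, 0.0, 0.156, 0.168, 0.12, 0.0]
end [0.471  0.366  0.1202 0.6051]
```

Request:
step_arm(series=[0, 0, -0.036, 0, 0, 0.001, -0.085, 0, 0.029, -0.005, -0.109, 0, 0.075, -0.016, -0.118, 0, 0.12, -0.014, -0.124, 0, 0.161, 0.011, -0.124, 0, 0.202, 0.036, -0.124, 0, 0.243, 0.062, -0.124, 0])

```text
time: 22.8
tool_pos: [0.4212, 0.1436, 0.2405]
tcp_rot: [1.459, 2.781, 0.001]
wrist_force: [-0.0, -0.7, -0.0]
width: 0.6
grip_force: 0.0
```

Request:
step_arm(series=[0.035, 0.031, 0.01, 0, 0.065, 0.065, 0.025, 0, 0.096, 0.1, 0.04, 0, 0.126, 0.134, 0.056, 0, 0.156, 0.168, 0.072, 0, 0.156, 0.168, 0.108, 0, 0.156, 0.168, 0.12, 0, 0.156, 0.168, 0.12, 0], gripper=0.8)

```text
time: 23.8
tool_pos: [0.4702, 0.365, 0.1191]
tcp_rot: [-1.459, -2.781, 0.004]
wrist_force: [-0.8, -0.0, 1.0]
width: 0.801
grip_force: 0.0
```

```bash
python3 w.py w4.png loupe:.024
python3 - <<'E'
from h import *
p=viewer.read_camera('scene'); save(cv2.resize(p['image'][180:420,140:500],None,fx=2.2,fy=2.2),'sc1.png')
for l in('small_bottle','spray_bottle','mixing_cup'):
    for d in viewer.spot_point(p,l)[:2]: print(l,round(d['score'],2),np.round(ray(p,d['point'],.005),3))
E
```

```text
23.8 [0.4702 0.365  0.1191] [ 0.823  0.568 -0.003] [ 0.62  0.21  1.89 -0.    1.05  0.01]
loupe 0.6 [326. 246.] [0.4717 0.3675 0.024 ]
  box 0.85 [323. 257.  54.  62.]
small_bottle 0.78 [ 0.447 -0.178  0.005]
small_bottle 0.78 [0.425 0.159 0.005]
spray_bottle 0.65 [ 0.515 -0.091  0.005]
mixing_cup 0.73 [ 0.548 -0.183  0.005]
```

View pics/sc1.png

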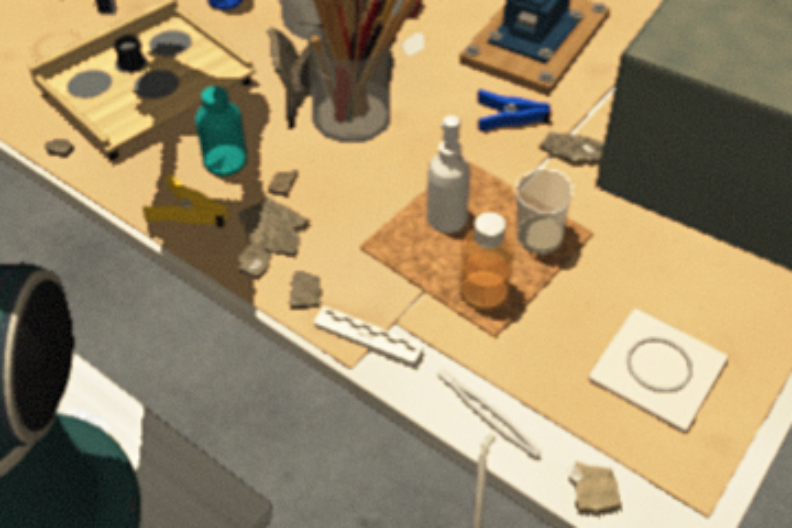

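The crop shows the spray bottle (449,185), amber bottle (487,265) and cup (543,210) all upright on the cork mat, and the empty ring at (660,365). Now I take the loupe.

Request:
step_arm(series=[0.001, 0, 0.03, 0, 0.001, 0, 0.06, 0, 0.001, 0, 0.08, 0, 0.001, 0, 0.087, 0, 0.001, 0, 0.089, 0, 0.001, 0, 0.089, 0])

```text
time: 24.9
tool_pos: [0.4712, 0.3674, 0.0322]
tcp_rot: [1.458, 2.782, 0.002]
wrist_force: [0.6, 0.7, 0.4]
width: 0.803
grip_force: 0.0
```

Request:
step_arm(series=[0, 0, 0, 0, 0, 0, 0, 0, 0, 0, 0, 0, 0, 0, 0, 0], gripper=0.15, newtons=25)

```text
time: 25.4
tool_pos: [0.4711, 0.3673, 0.0323]
tcp_rot: [1.459, 2.782, 0.002]
wrist_force: [-0.5, -1.0, 5.0]
width: 0.392
grip_force: 25.1
```

Run:
```python
from h import *
path([(.471,.3655,.17,.604),(.425,.16,.21,.604),(.425,-.05,.22,.604),(.45,-.25,.22,.604),(.471,-.36,.16,.604)],acc=3)
```

```text
[-0.0, -0.0, -0.025, 0.0, -0.001, -0.001, -0.067, 0.0, -0.001, -0.001, -0.117, 0.0, -0.021, -0.022, -0.143, 0.0, -0.054, -0.058, -0.152, 0.0, -0.087, -0.094, -0.162, 0.0, -0.12, -0.13, -0.171, 0.0, -0.156, -0.164, -0.178, 0.0]
[-0.041, -0.028, -0.003, 0.0, -0.082, -0.057, -0.005, 0.0, -0.123, -0.085, -0.008, 0.0, -0.164, -0.113, -0.01, 0.0, -0.209, -0.136, -0.01, 0.0, -0.253, -0.159, -0.01, 0.0, -0.297, -0.182, -0.01, 0.0, -0.341, -0.205, -0.009, 0.0]
[-0.041, -0.018, 0.024, 0.0, -0.074, -0.033, 0.044, 0.0, -0.094, -0.042, 0.055, 0.0, -0.101, -0.045, 0.059, 0.0, -0.101, -0.045, 0.059, 0.0]
end [ 0.4706 -0.36    0.1603  0.605 ]
```

Request:
step_arm(series=[0, 0, -0.025, 0, -0.001, -0.001, -0.067, 0, -0.001, -0.001, -0.117, 0, -0.021, -0.022, -0.143, 0, -0.054, -0.058, -0.152, 0, -0.087, -0.094, -0.162, 0, -0.12, -0.13, -0.171, 0, -0.156, -0.164, -0.178, 0])

```text
time: 26.4
tool_pos: [0.4235, 0.1439, 0.2092]
tcp_rot: [1.458, 2.783, -0.0]
wrist_force: [1.0, 0.4, -0.1]
width: 0.388
grip_force: 25.2
```

Request:
step_arm(series=[-0.041, -0.028, -0.003, 0, -0.082, -0.057, -0.005, 0, -0.123, -0.085, -0.008, 0, -0.164, -0.113, -0.01, 0, -0.209, -0.136, -0.01, 0, -0.253, -0.159, -0.01, 0, -0.297, -0.182, -0.01, 0, -0.341, -0.205, -0.009, 0])

```text
time: 27.4
tool_pos: [0.4494, -0.2534, 0.2179]
tcp_rot: [-1.459, -2.782, -0.0]
wrist_force: [0.6, 0.5, 0.2]
width: 0.394
grip_force: 25.2
```

Request:
step_arm(series=[-0.041, -0.018, 0.024, 0, -0.074, -0.033, 0.044, 0, -0.094, -0.042, 0.055, 0, -0.101, -0.045, 0.059, 0, -0.101, -0.045, 0.059, 0])

```text
time: 28.02
tool_pos: [0.4698, -0.3602, 0.1588]
tcp_rot: [-1.459, -2.781, -0.001]
wrist_force: [-0.3, -0.5, -0.3]
width: 0.388
grip_force: 25.2
```

```bash
python3 w.py w5.png viewing_tile:0 loupe:.15
python3 - <<'E'
from h import *
s=monitor.read_state();p=viewer.read_camera('wrist')
im=p['image'].copy()
for r in(.027,.031):
  for t in np.linspace(0,6.28,60):
    u=proj(p,(.473+r*np.cos(t),-.370+r*np.sin(t),.012),s); cv2.circle(im,tuple(int(v) for v in np.round(u)),1,(255,0,0),-1)
save(im,'w5o.png'); print(plan((.473,-.37,.015)))
E
```

```text
28.025 [ 0.4698 -0.3602  0.1588] [ 0.823  0.568 -0.   ] [-0.7   0.16  1.86  0.    1.12 -1.3 ]
viewing_tile 0.58 [322. 230.] [ 0.4725 -0.3626  0.    ]
  box 0.56 [323. 219. 158. 132.]
loupe 0.94 [318. 303.] [ 0.4692 -0.3624  0.15  ]
  box 0.74 [318. 324.  88. 107.]
(array([-0.0096, -0.0036,  0.1451]), 0, 'yaw now', np.float64(0.606), 'q6', array([-0.7 ,  0.16,  1.86,  0.  ,  1.12, -1.3 ]))
```

View pics/w5o.png

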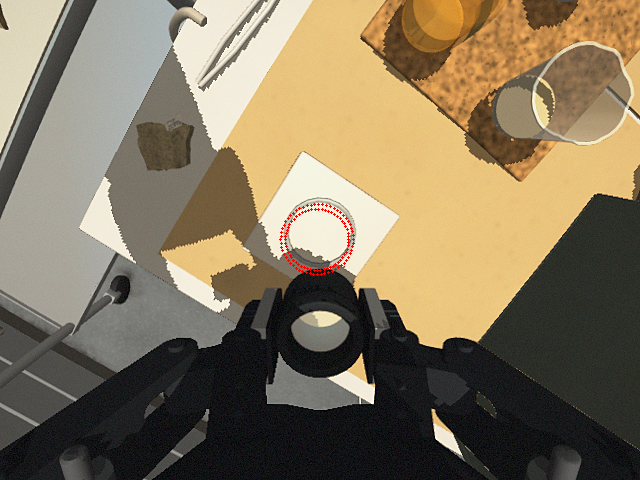

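The ring's real outline spans columns 285–357 with its top at row 197, slightly above my red overlay. That puts its centre near (0.473, −0.365), and the network agrees to 2 mm. I lower the loupe there.

Request:
step_arm(series=[-0.005, 0, 0.04, 0, -0.005, 0, 0.08, 0, -0.005, 0, 0.11, 0, -0.005, 0, 0.126, 0, -0.005, 0, 0.135, 0, -0.005, 0, 0.14, 0, -0.005, 0, 0.1425, 0, -0.005, 0, 0.1425, 0])

```text
time: 29.32
tool_pos: [0.4734, -0.365, 0.0175]
tcp_rot: [1.458, 2.781, -0.0]
wrist_force: [0.3, -0.4, -0.6]
width: 0.388
grip_force: 25.2
```

Request:
step_arm(series=[0, 0, 0, 0, 0, 0, 0, 0, 0, 0, 0, 0, 0, 0, 0, 0], gripper=0.75)

```text
time: 29.82
tool_pos: [0.4729, -0.3646, 0.0169]
tcp_rot: [1.459, 2.782, -0.0]
wrist_force: [-1.3, 0.4, -0.1]
width: 0.751
grip_force: 0.0
```

Request:
step_arm(series=[0, 0, -0.03, 0, 0, 0, -0.08, 0, 0, 0, -0.14, 0, 0.01, 0, -0.19, 0, 0.01, 0, -0.19, 0])

```text
time: 30.45
tool_pos: [0.4699, -0.3584, 0.2132]
tcp_rot: [1.454, 2.773, -0.004]
wrist_force: [0.3, -0.1, 0.0]
width: 0.745
grip_force: 0.0
```

```bash
python3 w.py w6.png loupe:.008 viewing_tile:0 small_bottle:.005 mixing_cup:.005 spray_bottle:.005
python3 - <<'E'
import cv2
im=cv2.imread('pics/w6.png'); cv2.imwrite('pics/w6c.png',cv2.resize(im[0:400],None,fx=1.2,fy=1.2))
E
```

```text
30.45 [ 0.4699 -0.3584  0.2132] [0.822 0.569 0.003] [-0.69  0.11  1.82  0.    1.2  -1.3 ]
loupe 0.85 [316. 221.] [ 0.4707 -0.3668  0.008 ]
  box 0.86 [318. 227.  40.  42.]
viewing_tile 0.55 [316. 216.] [ 0.4689 -0.3643  0.    ]
  box 0.6 [320. 216. 132. 133.]
small_bottle 0.87 [411.  42.] [ 0.4479 -0.1836  0.005 ]
small_bottle 0.32 [322. 216.] [ 0.473  -0.3597  0.005 ]
  box 0.6 [429.  36.  90.  69.]
mixing_cup 0.75 [492. 113.] [ 0.548  -0.1868  0.005 ]
  box 0.87 [522. 103. 114.  83.]
  box 0.81 [539.  11.  64.  22.]
```

View pics/w6c.png

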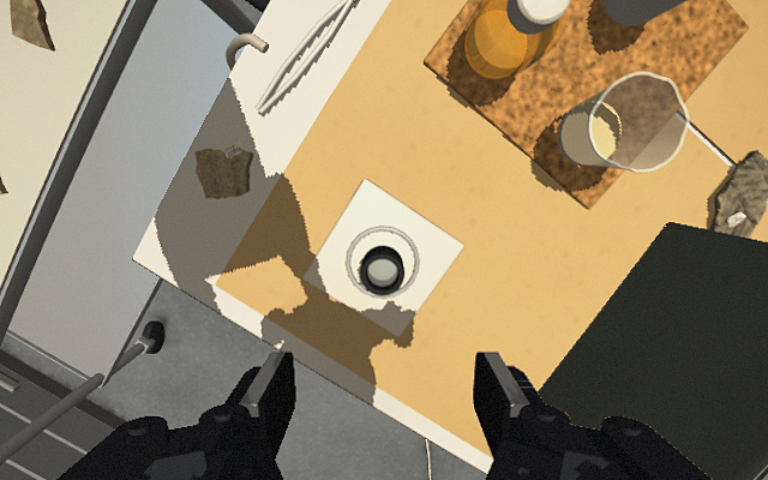

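The loupe stands upright inside the ring; it is at (382,268) and the ring's centre is at about (382,262). Now I return the spray bottle, repeating the original grasp poses.

Run:
```python
from h import *
path([(.50,-.15,.23,.604),(.509,-.093,.2,.604),(.509,-.093,.117,.604)],step=.05)
```

```text
[0.022, 0.021, -0.004, 0.0, 0.051, 0.049, -0.008, 0.0, 0.081, 0.077, -0.013, 0.0, 0.11, 0.105, -0.018, 0.0, 0.14, 0.134, -0.022, 0.0, 0.167, 0.16, -0.012, 0.0, 0.193, 0.184, 0.007, 0.0, 0.193, 0.184, 0.048, 0.0]
[-0.0, 0.0, 0.031, 0.0, -0.0, 0.0, 0.041, 0.0, -0.0, 0.0, 0.041, 0.0]
end [ 0.5086 -0.0928  0.1169  0.6049]
```

Request:
step_arm(series=[0.022, 0.021, -0.004, 0, 0.051, 0.049, -0.008, 0, 0.081, 0.077, -0.013, 0, 0.11, 0.105, -0.018, 0, 0.14, 0.134, -0.022, 0, 0.167, 0.16, -0.012, 0, 0.193, 0.184, 0, 0, 0.193, 0.184, 0, 0], gripper=0.6)

```text
time: 32.0
tool_pos: [0.5081, -0.0908, 0.2055]
tcp_rot: [-1.453, -2.783, 0.0]
wrist_force: [-0.9, -0.4, -1.1]
width: 0.6
grip_force: 0.0
```

Run:
```python
from h import *
s=monitor.read_state();p=viewer.read_camera('wrist');print(proj(p,(.509,-.093,.149),s),s['time'])
for d in viewer.spot_point(p,'spray_bottle')[:2]: print(d['score'],np.round(ray(p,d['point'],.005,s),4))
im=cv2.cvtColor(p['image'],cv2.COLOR_RGB2HSV)[200:300,250:400]
m=((im[...,1]<60)&(im[...,2]>190)).astype('uint8'); n,l,st,c=cv2.connectedComponentsWithStats(m)
print([(list(st[i]+[250,200,0,0,0]),np.round(c[i]+[250,200])) for i in range(1,n) if st[i,4]>80])
print(plan((.509,-.093,.117),.604))
```

```text
[320.79920188 269.55143574] 32.0
0.58 [ 0.5092 -0.0911  0.005 ]
[([np.int64(296), np.int64(215), np.int64(50), np.int64(42), np.int64(1132)], array([323., 233.])), ([np.int64(309), np.int64(255), np.int64(26), np.int64(24), np.int64(477)], array([321., 267.]))]
(array([-0.0001,  0.0002,  0.0897]), np.float64(0.002), 'yaw now', np.float64(0.606), 'q6', array([-0.23, -0.02,  1.97, -0.  ,  1.19, -0.83]))
```

Request:
step_arm(series=[0, 0, 0.03, 0, 0, 0, 0.06, 0, 0, 0, 0.08, 0, 0, 0, 0.087, 0, 0, 0, 0.089, 0, 0, 0, 0.089, 0])

```text
time: 32.85
tool_pos: [0.5096, -0.0935, 0.1188]
tcp_rot: [1.459, 2.781, 0.001]
wrist_force: [-0.0, 0.3, -0.8]
width: 0.604
grip_force: 0.0
```

Request:
step_arm(series=[0, 0, 0, 0, 0, 0, 0, 0, 0, 0, 0, 0, 0, 0, 0, 0], gripper=0.05, newtons=30)

```text
time: 33.35
tool_pos: [0.5094, -0.0931, 0.1186]
tcp_rot: [1.458, 2.781, 0.0]
wrist_force: [-0.1, -0.1, 4.3]
width: 0.189
grip_force: 29.4
```

Run:
```python
from h import *
path([(.509,-.0925,.24,.604),(.425,-.01,.28,.604),(.42,.16,.28,.604),(.4148,.378,.24,.604),(.4148,.378,.152,.604)],step=.033,acc=5)
```

```text
[0.0, 0.0, -0.01, 0.0, 0.0, 0.0, -0.025, 0.0, 0.0, 0.0, -0.048, 0.0, 0.0, 0.0, -0.076, 0.0, 0.001, 0.0, -0.108, 0.0, 0.017, -0.003, -0.127, 0.0, 0.047, -0.009, -0.137, 0.0, 0.076, -0.014, -0.148, 0.0]
[0.03, -0.006, -0.01, 0.0, 0.057, 0.003, -0.013, 0.0, 0.084, 0.02, -0.013, 0.0, 0.111, 0.037, -0.013, 0.0, 0.137, 0.055, -0.013, 0.0, 0.164, 0.072, -0.013, 0.0, 0.19, 0.089, -0.012, 0.0, 0.216, 0.106, -0.006, 0.0]
[0.026, 0.017, 0.006, 0.0, 0.052, 0.034, 0.011, 0.0, 0.078, 0.052, 0.017, 0.0, 0.104, 0.069, 0.023, 0.0, 0.13, 0.086, 0.028, 0.0, 0.149, 0.098, 0.041, 0.0, 0.149, 0.098, 0.07, 0.0, 0.149, 0.098, 0.092, 0.0]
[0.0, 0.0, 0.016, 0.0, 0.0, 0.0, 0.025, 0.0, 0.0, 0.0, 0.029, 0.0, 0.0, 0.0, 0.029, 0.0]
end [0.4148 0.3777 0.1516 0.6052]
```

Request:
step_arm(series=[0, 0, -0.01, 0, 0, 0, -0.025, 0, 0, 0, -0.048, 0, 0, 0, -0.076, 0, 0.001, 0, -0.108, 0, 0.017, -0.003, -0.127, 0, 0.047, -0.009, -0.137, 0, 0.076, -0.014, -0.148, 0])

```text
time: 34.35
tool_pos: [0.4534, -0.0379, 0.2671]
tcp_rot: [1.459, 2.781, 0.001]
wrist_force: [-0.1, -0.2, -1.4]
width: 0.181
grip_force: 29.4
```

Request:
step_arm(series=[0.03, -0.006, -0.01, 0, 0.057, 0.003, -0.013, 0, 0.084, 0.02, -0.013, 0, 0.111, 0.037, -0.013, 0, 0.137, 0.055, -0.013, 0, 0.164, 0.072, -0.013, 0, 0.19, 0.089, -0.012, 0, 0.216, 0.106, -0.006, 0])

```text
time: 35.35
tool_pos: [0.4185, 0.2007, 0.2731]
tcp_rot: [1.458, 2.781, 0.002]
wrist_force: [1.3, -1.2, -1.7]
width: 0.182
grip_force: 29.4
```

Request:
step_arm(series=[0.026, 0.017, 0.006, 0, 0.052, 0.034, 0.011, 0, 0.078, 0.052, 0.017, 0, 0.104, 0.069, 0.023, 0, 0.126, 0.084, 0.028, 0, 0.141, 0.094, 0.033, 0, 0.149, 0.098, 0.045, 0, 0.149, 0.098, 0.06, 0])

```text
time: 36.35
tool_pos: [0.4142, 0.3779, 0.2112]
tcp_rot: [1.458, 2.783, 0.0]
wrist_force: [-0.0, -0.3, -1.2]
width: 0.186
grip_force: 29.4
```

Run:
```python
from h import *
print(plan((.4148,.378,.1376),.604))
```

```text
(array([-0.0002,  0.0005,  0.0736]), np.float64(0.002), 'yaw now', np.float64(0.606), 'q6', array([ 0.7 ,  0.06,  1.87, -0.  ,  1.2 ,  0.09]))
```

Request:
step_arm(series=[0, 0, 0.012, 0, 0, 0, 0.03, 0, 0, 0, 0.048, 0, 0, 0, 0.06, 0, 0, 0, 0.067, 0, 0, 0, 0.071, 0, 0, 0, 0.073, 0, 0, 0, 0.074, 0])

```text
time: 37.35
tool_pos: [0.4146, 0.3781, 0.1382]
tcp_rot: [1.458, 2.782, 0.001]
wrist_force: [0.3, 0.1, -0.5]
width: 0.188
grip_force: 29.4
```

Request:
step_arm(series=[0, 0, 0, 0, 0, 0, 0, 0, 0, 0, 0, 0, 0, 0, 0, 0], gripper=0.6)

```text
time: 37.85
tool_pos: [0.4144, 0.3779, 0.138]
tcp_rot: [1.459, 2.782, 0.001]
wrist_force: [0.5, 0.1, 0.9]
width: 0.602
grip_force: 0.0
```

Run:
```python
from h import *
path([(.4148,.378,.22,.604),(.42,.16,.24,.604),(.425,-.01,.22,.604),(.52,-.14,.2,.604),(.547,-.189,.16,.604)])
```

```text
[-0.0, 0.0, -0.038, 0.0, -0.006, -0.004, -0.083, 0.0, -0.049, -0.032, -0.087, 0.0, -0.092, -0.06, -0.092, 0.0, -0.134, -0.088, -0.097, 0.0, -0.177, -0.116, -0.101, 0.0, -0.219, -0.143, -0.097, 0.0, -0.262, -0.171, -0.091, 0.0]
[-0.043, -0.028, 0.006, 0.0, -0.089, -0.04, 0.012, 0.0, -0.14, -0.039, 0.019, 0.0, -0.191, -0.038, 0.025, 0.0, -0.238, -0.038, 0.039, 0.0, -0.269, -0.041, 0.062, 0.0, -0.28, -0.042, 0.069, 0.0, -0.28, -0.042, 0.069, 0.0]
end [ 0.5474 -0.189   0.16    0.605 ]
```

Request:
step_arm(series=[0, 0, -0.03, 0, 0, 0, -0.07, 0, 0, 0, -0.091, 0, 0, 0, -0.091, 0])

```text
time: 38.35
tool_pos: [0.4155, 0.3788, 0.2312]
tcp_rot: [1.458, 2.781, 0.007]
wrist_force: [0.5, 0.8, -0.0]
width: 0.601
grip_force: 0.0
```

```bash
python3 w.py w7.png spray_bottle:.024
python3 - <<'E'
import cv2,numpy as np
a,b=cv2.imread('pics/w3.png'),cv2.imread('pics/w7.png'); sl=np.s_[130:330,210:480]
cv2.imwrite('pics/cmp.png',cv2.resize(np.hstack([a[sl],b[sl]]),None,fx=1.45,fy=1.45))
E
```

```text
38.35 [0.4155 0.3788 0.2312] [0.822 0.569 0.005] [ 0.69  0.05  1.85 -0.    1.24  0.09]
spray_bottle 0.71 [318. 213.] [0.4127 0.3797 0.024 ]
  box 0.95 [320. 229.  54.  81.]
```

View pics/cmp.png

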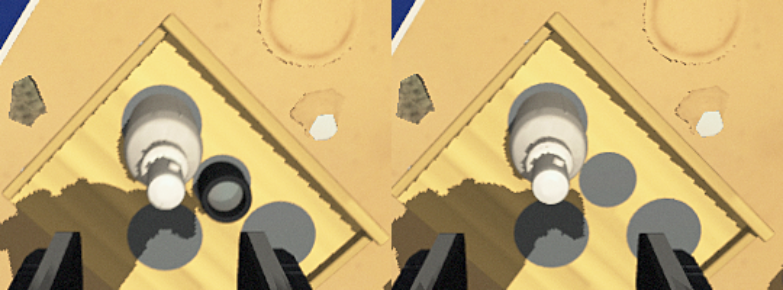

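Before (left) and after (right): the spray bottle covers its pad in the same way, so it is back in place. Cup next.

Run:
```python
from h import *
path([(.42,.16,.24,.604),(.425,-.01,.22,.604),(.52,-.14,.2,.604),(.5468,-.189,.16,.604)])
```

```text
[-0.031, -0.02, -0.002, 0.0, -0.071, -0.046, -0.005, 0.0, -0.112, -0.073, -0.008, 0.0, -0.153, -0.099, -0.011, 0.0, -0.193, -0.125, -0.011, 0.0, -0.234, -0.152, -0.006, 0.0, -0.274, -0.178, 0.0, 0.0, -0.315, -0.204, 0.006, 0.0]
[-0.046, -0.006, 0.006, 0.0, -0.094, -0.005, 0.012, 0.0, -0.143, -0.003, 0.018, 0.0, -0.187, -0.004, 0.033, 0.0, -0.217, -0.007, 0.054, 0.0, -0.227, -0.008, 0.061, 0.0, -0.227, -0.008, 0.061, 0.0]
end [ 0.5475 -0.1891  0.1603  0.605 ]
```

Request:
step_arm(series=[-0.031, -0.02, -0.002, 0, -0.071, -0.046, -0.005, 0, -0.112, -0.073, -0.008, 0, -0.153, -0.099, -0.011, 0, -0.193, -0.125, -0.011, 0, -0.234, -0.152, -0.006, 0, -0.274, -0.178, 0, 0, -0.315, -0.204, 0.006, 0], gripper=0.95)

```text
time: 39.5
tool_pos: [0.4244, 0.0013, 0.2209]
tcp_rot: [-1.457, -2.781, 0.002]
wrist_force: [-0.0, -0.3, 0.3]
width: 0.951
grip_force: 0.0
```

Request:
step_arm(series=[-0.046, -0.006, 0.006, 0, -0.094, -0.005, 0.012, 0, -0.143, -0.003, 0.018, 0, -0.187, -0.004, 0.033, 0, -0.217, -0.007, 0.054, 0, -0.227, -0.008, 0.061, 0, -0.227, -0.008, 0.061, 0])

```text
time: 40.38
tool_pos: [0.5469, -0.1882, 0.1599]
tcp_rot: [-1.458, -2.778, 0.0]
wrist_force: [-0.2, 0.5, -0.5]
width: 0.948
grip_force: 0.0
```

```bash
python3 w.py w8.png mixing_cup:.005;python3 - <<'E'
from h import *
print(plan((.5468,-.1889,.032),.604))
E
```

```text
40.375 [ 0.5469 -0.1882  0.1599] [ 0.823  0.568 -0.002] [-0.37  0.14  1.89  0.    1.12 -0.98]
mixing_cup 0.73 [322. 227.] [ 0.5467 -0.1873  0.005 ]
  box 0.89 [322. 244.  97.  92.]
(array([-0.0003, -0.0017,  0.1303]), np.float64(0.002), 'yaw now', np.float64(0.606), 'q6', array([-0.37,  0.14,  1.89,  0.  ,  1.12, -0.98]))
```

Request:
step_arm(series=[0, -0.001, 0.04, 0, 0, -0.001, 0.08, 0, 0, -0.001, 0.11, 0, 0, -0.001, 0.124, 0, 0, -0.001, 0.127, 0, 0, -0.001, 0.127, 0])

```text
time: 41.28
tool_pos: [0.5484, -0.1893, 0.0362]
tcp_rot: [1.457, 2.781, 0.0]
wrist_force: [-0.1, -0.1, 1.0]
width: 0.952
grip_force: 0.0
```

Request:
step_arm(series=[0, 0, 0, 0, 0, 0, 0, 0, 0, 0, 0, 0, 0, 0, 0, 0], gripper=0.4, newtons=20)

```text
time: 41.78
tool_pos: [0.5486, -0.1896, 0.0367]
tcp_rot: [1.458, 2.78, 0.0]
wrist_force: [-2.1, 0.9, 6.1]
width: 0.735
grip_force: 21.4
```

Run:
```python
from h import *
path([(.547,-.189,.18,.604),(.50,-.12,.22,.604),(.425,-.03,.22,.604),(.43,.16,.22,.604),(.46,.28,.22,.604),(.5333,.3556,.16,.604)],acc=3)
```

```text
[0.0, -0.0, -0.025, 0.0, 0.001, -0.0, -0.066, 0.0, 0.001, -0.001, -0.116, 0.0, 0.022, -0.001, -0.153, 0.0, 0.067, -0.0, -0.175, 0.0, 0.114, -0.003, -0.183, 0.0, 0.164, -0.007, -0.183, 0.0, 0.211, -0.004, -0.183, 0.0]
[0.04, 0.03, -0.0, 0.0, 0.081, 0.059, -0.0, 0.0, 0.121, 0.088, -0.0, 0.0, 0.158, 0.121, -0.0, 0.0, 0.191, 0.158, -0.0, 0.0, 0.224, 0.196, -0.0, 0.0, 0.234, 0.238, 0.023, 0.0, 0.241, 0.273, 0.043, 0.0]
[0.004, 0.021, 0.013, 0.0, 0.005, 0.029, 0.017, 0.0, 0.005, 0.029, 0.017, 0.0]
end [0.5337 0.3557 0.1597 0.605 ]
```

Request:
step_arm(series=[0, 0, -0.025, 0, 0.001, 0, -0.066, 0, 0.001, -0.001, -0.116, 0, 0.022, -0.001, -0.153, 0, 0.067, 0, -0.175, 0, 0.114, -0.003, -0.183, 0, 0.164, -0.007, -0.183, 0, 0.211, -0.004, -0.183, 0])

```text
time: 42.78
tool_pos: [0.423, -0.0169, 0.2184]
tcp_rot: [1.46, 2.78, 0.001]
wrist_force: [-0.2, 0.9, 0.1]
width: 0.733
grip_force: 22.1
```

Request:
step_arm(series=[0.04, 0.03, 0, 0, 0.081, 0.059, 0, 0, 0.121, 0.088, 0, 0, 0.158, 0.121, 0, 0, 0.191, 0.158, 0, 0, 0.224, 0.196, 0, 0, 0.234, 0.238, 0.023, 0, 0.241, 0.273, 0.043, 0])

```text
time: 43.78
tool_pos: [0.5124, 0.3375, 0.1748]
tcp_rot: [1.457, 2.783, 0.002]
wrist_force: [-0.6, 0.4, 0.2]
width: 0.736
grip_force: 22.2
```

Request:
step_arm(series=[0.004, 0.021, 0.013, 0, 0.005, 0.029, 0.017, 0, 0.005, 0.029, 0.017, 0])

```text
time: 44.15
tool_pos: [0.5324, 0.356, 0.1577]
tcp_rot: [-1.459, -2.782, 0.001]
wrist_force: [0.4, -0.3, 0.2]
width: 0.732
grip_force: 22.2
```

Run:
```python
from h import *
print(plan((.5335,.3556,.0557),.604))
```

```text
(array([-0.001 ,  0.0007,  0.102 ]), np.float64(0.001), 'yaw now', np.float64(0.605), 'q6', array([ 0.55,  0.25,  1.76, -0.  ,  1.13, -0.05]))
```

Request:
step_arm(series=[-0.001, 0.001, 0.04, 0, -0.001, 0.001, 0.07, 0, -0.001, 0.001, 0.09, 0, -0.001, 0.001, 0.097, 0, -0.001, 0.001, 0.101, 0, -0.001, 0.001, 0.102, 0, -0.001, 0.001, 0.102, 0])

```text
time: 45.02
tool_pos: [0.5345, 0.3564, 0.0568]
tcp_rot: [1.458, 2.782, 0.002]
wrist_force: [-0.4, -0.1, -0.8]
width: 0.73
grip_force: 22.2
```

Request:
step_arm(series=[0, 0, 0, 0, 0, 0, 0, 0, 0, 0, 0, 0, 0, 0, 0, 0], gripper=0.9)

```text
time: 45.52
tool_pos: [0.5339, 0.356, 0.0558]
tcp_rot: [1.459, 2.782, -0.0]
wrist_force: [-0.7, 0.1, -0.4]
width: 0.901
grip_force: 0.0
```

Request:
step_arm(series=[0, 0, -0.03, 0, 0, 0, -0.08, 0, 0, 0, -0.125, 0, 0, 0, -0.125, 0, 0, 0, -0.125, 0])

```text
time: 46.15
tool_pos: [0.5337, 0.3559, 0.1806]
tcp_rot: [-1.459, -2.782, 0.0]
wrist_force: [-0.2, 0.2, -0.3]
width: 0.902
grip_force: 0.0
```

```bash
python3 w.py w9.png mixing_cup:.024 spray_bottle:.024
python3 - <<'E'
import cv2,numpy as np
a,b=cv2.imread('pics/w2.png'),cv2.imread('pics/w9.png'); sl=np.s_[130:330,180:440]
cv2.imwrite('pics/cmp2.png',cv2.resize(np.hstack([a[sl],b[sl]]),None,fx=1.5,fy=1.5))
from h import *
path([(.46,.30,.21,.5),(.43,.16,.21,.3),(.425,-.03,.21,-.1),(.4466,-.1805,.16,-.13)])
E
```

```text
46.15 [0.5337 0.3559 0.1806] [ 0.822  0.569 -0.   ] [ 0.55  0.24  1.73 -0.    1.17 -0.06]
mixing_cup 0.75 [323. 223.] [0.5327 0.3595 0.024 ]
  box 0.69 [321. 242.  94.  89.]
spray_bottle 0.95 [216. 122.] [0.4147 0.379  0.024 ]
  box 0.7 [173. 114. 138.  77.]
[-0.002, -0.036, -0.012, 0.04, -0.004, -0.083, -0.028, 0.1, -0.032, -0.122, -0.031, 0.16, -0.067, -0.158, -0.031, 0.23, -0.101, -0.195, -0.031, 0.3, -0.142, -0.225, -0.031, 0.41, -0.182, -0.254, -0.031, 0.51, -0.223, -0.284, -0.031, 0.62]
[-0.049, 0.001, 0.003, 0.09, -0.096, 0.008, 0.019, 0.1, -0.144, 0.016, 0.034, 0.11, -0.179, 0.021, 0.046, 0.11, -0.191, 0.023, 0.05, 0.11, -0.191, 0.023, 0.05, 0.11]
end [ 0.4464 -0.1808  0.1599 -0.125 ]
```

View pics/cmp2.png

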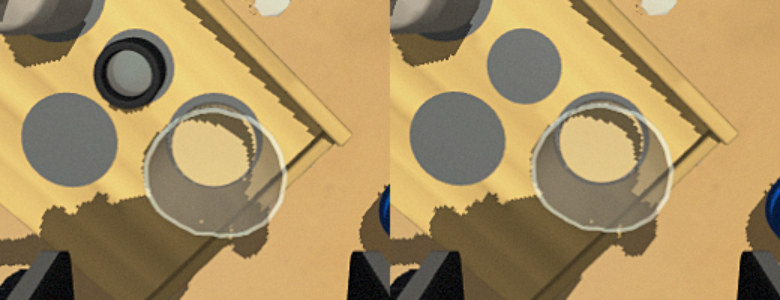

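The cup is upright on its pad, within about 1.5 mm of its starting spot in the left half. The bottle is last.

Request:
step_arm(series=[-0.002, -0.036, -0.02, 0.04, -0.004, -0.083, -0.03, 0.1, -0.032, -0.122, -0.031, 0.16, -0.067, -0.158, -0.031, 0.23, -0.101, -0.195, -0.031, 0.3, -0.142, -0.225, -0.031, 0.41, -0.182, -0.254, -0.031, 0.51, -0.223, -0.284, -0.031, 0.62], gripper=1)

```text
time: 47.4
tool_pos: [0.4266, 0.0096, 0.2113]
tcp_rot: [-2.241, -2.201, 0.001]
wrist_force: [0.3, 0.7, -0.2]
width: 1.003
grip_force: 0.0
```

Request:
step_arm(series=[-0.049, 0.001, 0.003, 0.09, -0.096, 0.008, 0.019, 0.1, -0.144, 0.016, 0.034, 0.11, -0.179, 0.021, 0.046, 0.11, -0.191, 0.023, 0.05, 0.11, -0.191, 0.023, 0.05, 0.11])

```text
time: 48.15
tool_pos: [0.4468, -0.1802, 0.1611]
tcp_rot: [-2.356, -2.075, 0.001]
wrist_force: [0.3, 0.2, -0.1]
width: 0.999
grip_force: 0.0
```

```bash
python3 w.py w10.png small_bottle:.005;python3 - <<'E'
from h import *
print(plan((.4468,-.181,.0425),-.13))
E
```

```text
48.15 [ 0.4468 -0.1802  0.1611] [ 0.992 -0.126 -0.002] [-0.44 -0.05  2.08  0.    1.11 -0.31]
small_bottle 0.75 [322. 229.] [ 0.447  -0.1829  0.005 ]
  box 0.81 [323. 244.  79.  91.]
  box 0.45 [382. 158. 232. 229.]
(array([-0.0019, -0.0004,  0.1196]), np.float64(0.006), 'yaw now', np.float64(-0.124), 'q6', array([-0.43, -0.05,  2.08,  0.  ,  1.11, -0.31]))
```

Request:
step_arm(series=[-0.001, 0, 0.04, 0, -0.001, 0, 0.08, 0, -0.001, 0, 0.105, 0, -0.001, 0, 0.115, 0, -0.001, 0, 0.118, 0, -0.001, 0, 0.118, 0])

```text
time: 49.05
tool_pos: [0.4481, -0.1814, 0.0449]
tcp_rot: [2.354, 2.078, 0.001]
wrist_force: [0.4, 0.2, 0.4]
width: 0.996
grip_force: 0.0
```

Request:
step_arm(series=[0, 0, 0, 0, 0, 0, 0, 0, 0, 0, 0, 0, 0, 0, 0, 0], gripper=0.3, newtons=30)

```text
time: 49.55
tool_pos: [0.4479, -0.1817, 0.0448]
tcp_rot: [2.355, 2.077, 0.001]
wrist_force: [-0.3, 0.1, 6.2]
width: 0.592
grip_force: 31.0
```

Run:
```python
from h import *
path([(.4476,-.18,.18,-.13),(.425,-.03,.22,-.14),(.43,.16,.23,-.16),(.463,.3105,.20,-.175),(.463,.3105,.13,-.175)],acc=3)
```

```text
[0.0, -0.0, -0.026, 0.0, 0.001, -0.0, -0.068, 0.0, 0.001, -0.0, -0.12, 0.0, 0.035, -0.01, -0.144, 0.01, 0.083, -0.023, -0.157, 0.01, 0.13, -0.037, -0.17, 0.01, 0.18, -0.045, -0.177, 0.02, 0.231, -0.05, -0.18, 0.02]
[0.051, -0.006, -0.002, 0.01, 0.102, -0.012, -0.005, 0.01, 0.152, -0.009, 0.004, 0.02, 0.202, -0.006, 0.014, 0.02, 0.252, -0.002, 0.023, 0.03, 0.259, -0.002, 0.061, 0.03, 0.259, -0.002, 0.086, 0.03, 0.259, -0.002, 0.095, 0.03]
[0.0, 0.0, -0.0, -0.0]
end [ 0.4627  0.3103  0.1298 -0.1752]
```

Request:
step_arm(series=[0, 0, -0.026, 0, 0.001, 0, -0.068, 0, 0.001, 0, -0.12, 0, 0.035, -0.01, -0.144, 0.01, 0.083, -0.023, -0.157, 0.01, 0.13, -0.037, -0.17, 0.01, 0.18, -0.045, -0.177, 0.02, 0.231, -0.05, -0.18, 0.02])

```text
time: 50.55
tool_pos: [0.426, 0.0555, 0.2242]
tcp_rot: [2.377, 2.053, 0.001]
wrist_force: [1.7, -0.2, -1.2]
width: 0.596
grip_force: 32.1
```

Request:
step_arm(series=[0.051, -0.006, -0.002, 0.01, 0.102, -0.012, -0.005, 0.01, 0.152, -0.009, 0.004, 0.02, 0.202, -0.006, 0.014, 0.02, 0.243, -0.002, 0.023, 0.03, 0.259, -0.002, 0.061, 0.03, 0.259, -0.002, 0.086, 0.03, 0.259, -0.002, 0.086, 0.03])

```text
time: 51.55
tool_pos: [0.4593, 0.3095, 0.1344]
tcp_rot: [-2.406, -2.019, 0.011]
wrist_force: [-0.2, 0.1, -0.5]
width: 0.594
grip_force: 32.0
```

Run:
```python
from h import *
print(plan((.463,.3105,.0635),-.175))
```

```text
(array([0.002 , 0.0038, 0.0709]), np.float64(0.0), 'yaw now', np.float64(-0.175), 'q6', array([ 0.55,  0.12,  1.96, -0.  ,  1.07,  0.72]))
```

Request:
step_arm(series=[0, 0, 0.03, 0, 0, 0, 0.03, 0, 0, 0, 0.03, 0])

```text
time: 51.92
tool_pos: [0.4626, 0.3109, 0.1093]
tcp_rot: [2.407, 2.018, 0.003]
wrist_force: [0.4, 0.6, -0.3]
width: 0.591
grip_force: 32.1
```

Run:
```python
from h import *
for i in range(4):
    print(plan((.463,.3105,.0635),-.175)[:2]); viewer.read_camera('wrist')
```

```text
(array([-0.0004,  0.0004,  0.0458]), np.float64(-0.0))
(array([-0.0007,  0.0001,  0.0462]), np.float64(-0.0))
(array([-0.0008,  0.0001,  0.0462]), np.float64(-0.0))
(array([-0.0008,  0.0002,  0.046 ]), np.float64(-0.0))
```

Request:
step_arm(series=[-0.0005, 0, 0.02, 0, -0.0005, 0, 0.034, 0, -0.0005, 0, 0.042, 0, -0.0005, 0, 0.045, 0, -0.0005, 0, 0.046, 0, -0.0005, 0, 0.046, 0])

```text
time: 52.88
tool_pos: [0.4614, 0.3101, 0.0638]
tcp_rot: [-2.407, -2.019, 0.002]
wrist_force: [-5.9, -4.6, 11.4]
width: 0.595
grip_force: 33.2
```

Request:
step_arm(series=[0, 0, 0, 0, 0, 0, 0, 0, 0, 0, 0, 0, 0, 0, 0, 0], gripper=1)

```text
time: 53.38
tool_pos: [0.4617, 0.3102, 0.0616]
tcp_rot: [-2.407, -2.019, 0.0]
wrist_force: [-0.2, -0.1, -0.4]
width: 1.003
grip_force: 0.0
```

Request:
step_arm(series=[0, 0, -0.03, 0, 0, 0, -0.08, 0, 0, 0, -0.13, 0, 0, 0, -0.18, 0, 0.02, 0, -0.235, 0, 0.02, 0, -0.238, 0, 0.02, 0, -0.238, 0])

```text
time: 54.25
tool_pos: [0.4651, 0.3299, 0.2996]
tcp_rot: [2.407, 2.019, -0.0]
wrist_force: [-0.0, 0.0, 0.0]
width: 0.999
grip_force: 0.0
```

```bash
python3 w.py w11.png small_bottle:.024 spray_bottle:.024 mixing_cup:.024 caddy:0
python3 - <<'E'
from h import *
s=monitor.read_state(); p=viewer.read_camera('wrist'); im=p['image'].copy()
th=1.389;o=np.array([.4678,.3365]); C=np.array([[np.cos(th),-np.sin(th)],[np.sin(th),np.cos(th)]])
def put(x,y,z,col):
    u=proj(p,[*(C@[x,y]+o),z],s); cv2.circle(im,tuple(int(v) for v in np.round(u)),1,col,-1)
for x,y,r,h,col in((.03,.06,.028,.024,(255,0,0)),(.03,-.06,.028,.024,(255,0,0)),(-.028,0,.028,.024,(255,0,0)),(.03,0,.021,.024,(255,0,0)),(.03,-.06,.0315,.098,(0,255,0)),(.03,.06,.0085,.168,(0,255,0)),(-.028,0,.013,.13,(0,255,0))):
    for t in np.linspace(0,6.28,40): put(x+r*np.cos(t),y+r*np.sin(t),h,col)
a=cv2.resize(im[100:300,190:440],None,fx=2.9,fy=2.9,interpolation=cv2.INTER_CUBIC); save(a,'fin.png')
q=viewer.read_camera('scene')
for l,z in(('loupe',.008),('viewing_tile',.008)):
    for d in viewer.spot_point(q,l)[:2]: print(l,round(d['score'],2),np.round(ray(q,d['point'],z),3))
E
```

```text
54.25 [0.4651 0.3299 0.2996] [ 0.985 -0.174  0.   ] [ 0.57  0.03  1.74 -0.    1.37  0.75]
small_bottle 0.81 [319. 318.] [0.4357 0.18   0.024 ]
small_bottle 0.78 [477. 119.] [0.6556 0.3937 0.024 ]
  box 0.97 [317. 338.  46.  73.]
  box 0.93 [320. 230.  52.  57.]
spray_bottle 0.77 [270. 168.] [0.4131 0.38   0.024 ]
  box 0.71 [263. 173.  53.  48.]
mixing_cup 0.7 [372. 171.] [0.5298 0.3567 0.024 ]
  box 0.8 [385. 171.  66.  63.]
caddy 0.94 [320. 190.] [0.4658 0.3416 0.    ]
caddy 0.37 [376. 169.] [0.5377 0.3554 0.    ]
  box 0.93 [320. 191. 204. 152.]
loupe 0.69 [ 0.469 -0.375  0.008]
viewing_tile 0.74 [ 0.464 -0.372  0.008]
```

View pics/fin.png

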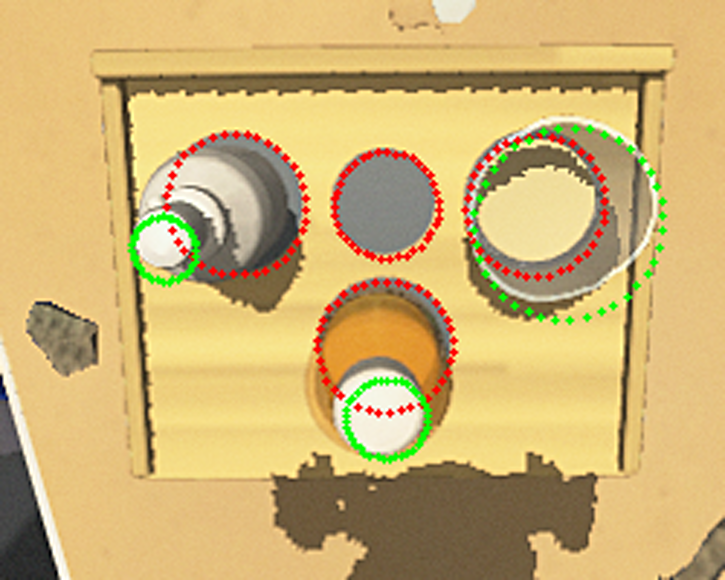

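All three stand upright on their pads, with the loupe pad empty. The remaining offset looks like about 2 mm for the bottle. I'll measure the drift of each against the start picture before handing in.

```bash
cat > d.py <<'E'
from h import *
p=viewer.read_camera('wrist')
f=lambda pos,yaw:{'tool_pos':np.array(pos),'tcp_rot':R.from_matrix(np.array([[-np.sin(yaw),np.cos(yaw),0],[np.cos(yaw),np.sin(yaw),0],[0,0,-1]])).as_rotvec()}
s1=f([.4703,.3299,.3014],np.arctan2(-.25,.968)); s2=monitor.read_state(); 
A=cv2.cvtColor(cv2.imread('pics/w1.png'),cv2.COLOR_BGR2GRAY); B=cv2.cvtColor(p['image'],cv2.COLOR_RGB2GRAY)
def rect(im,s,c,z,h,n=None):
    g=np.arange(-h,h,.0005); return cv2.remap(im,*[np.array([[proj(p,(c[0]+x,c[1]+y,z),s)[k] for x in g] for y in g],np.float32) for k in(0,1)],cv2.INTER_CUBIC)
for n,c,z,h in(('loupe-pad-right floor edge',(.46,.25),.024,.02),('cup',(.5322,.3551),.09,.038),('bottle',(.4627,.309),.13,.018),('spray',(.4142,.3769),.168,.014),('back board corner',(.580,.405),.046,.02)):
    a=rect(A,s1,c,z,h+.008); b=rect(B,s2,c,z,h)
    r=cv2.matchTemplate(a,b,cv2.TM_CCOEFF_NORMED); _,m,_,l=cv2.minMaxLoc(r)
    print(n,'moved mm',(16-np.array(l))*.5,round(m,2))
E
python3 d.py
```

```text
loupe-pad-right floor edge moved mm [-4.5 -0.5] 0.91
cup moved mm [-1.5  1.5] 0.88
bottle moved mm [-2.5 -0.5] 0.86
spray moved mm [-3.  0.] 0.73
back board corner moved mm [-1.  1.] 0.97
```

Each of the three is within about 2 mm of its starting spot, the loupe is in the ring, and the gripper is clear. I'm handing in.

```bash
python3 -c "
from h import *
print(job.finish_job())"
```

```text
the job is handed in; nothing more can be done
None
```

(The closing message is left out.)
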